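# Stand a fin mould on end under the pouring funnel

## Task

Get the fin mould ready for pouring. First put the bubble roller that was left at the foot of the fence into the black roller tray. Then push the mould up to the fence and tip it up against the fence, keeping its foot on the bench and not letting it slam, so that it stands square on end, flat against the fence, with its brass pouring hole on top and right under the spout of the orange funnel; leave the other things on the bench where they are.

Things in the scene. Friction and masses are not known exactly. Their poses are not given: they have to be found in the camera images.
- fence_foot (a point): Pouring station, fixed: pale wooden fence rail 320 mm long, 72 mm high, 22 mm thick. This point is on the bench at the foot of its working face, half-way along and level with the spout along the fence. Axes: x along the fence, y horizontal into the fence (the working face looks to -y), z up.
- spout (a point): Centre of the lower mouth of the orange funnel's spout, part of the station: 150 mm above the bench, 17 mm out from the fence face. Spout 13 to 16 mm across up to 182 mm height, then a cone to the cup, 56 mm across, 196 to 232 mm high, with a 66 mm holding ring; it hangs from a post behind the fence.
- mould_centre (a point): Centre of the fin mould, a loose block of about 0.5 kg, 116 mm wide (x), 104 mm long (y), 60 mm thick (z), lying flat at first (30 mm above the bench); too wide to grip then. -y is its pouring end, away from the fence; +y its foot end, which must become the underside; +z its top face, which must end flat on the fence. Once it stands, this point is 52 mm high and 30 mm from the fence face.
- ledge (a point): Middle of the lower edge of the mould's pouring-end face, 26 mm above the bench while the mould lies. The mould's upper 34 mm (brown halves) overhang its lower 26 mm (plywood backing board) by 16 mm here, over the full width of 116 mm: a ledge that fingertips tilted towards the fence can get under. Axes as the mould's; it is 52 mm to -y of the mould's centre and 4 mm below it.
- pour_hole (a point): Centre of the brass-rimmed pouring hole (20 mm across) in the middle of the mould's pouring-end face, 52 mm to -y of the mould's centre and 13 mm above it while it lies (43 mm above the bench). Once the mould stands flat on the fence the hole is 17 mm from the fence face and 104 mm high.
- heel (a point): Middle of the mould's lower foot edge (underside and foot end meet), 52 mm to +y of the centre, on the bench.
- roller_handle (a point): Bubble roller, 0.14 kg, lying on the bench: centre of its green handle, a round bar 26 mm in diameter and 104 mm long along x, axis 13 mm above the bench. Axes: +x towards the aluminium drum, z up. The drum, 22 mm in diameter, 66 mm long, lies crosswise (along y) 100 mm to +x of this point; a bent wire on the +y side, reaching 46 mm to +y, joins them.
- tray_floor (a point): Black roller tray, fixed: centre of its inner floor, 4 mm above the bench. Inside 262 mm along x and 142 mm along y; walls 4 mm thick, rim 22 mm above the bench. The roller fits in it lying along the tray's x axis, either way round.
- cup: Bystander: paper mixing cup standing upright, 72 mm across, 85 mm high; origin at the centre of its underside.
- catalyst: Bystander: white bottle with red cap standing upright, 48 mm across, 125 mm high; origin at the centre of its underside.
- brush: Bystander: flat brush lying, about 170 x 50 x 14 mm, long along its x; the origin is on the underside at the ferrule, 110 mm from the handle's end and 58 mm from the bristle end.
- pigment: Bystander: squat jar with a black lid, 56 mm across, 60 mm high; origin at the centre of its underside.
- tape: Bystander: roll of masking tape lying flat, 92 mm across, 25 mm high; origin at the centre of its underside.
- sanding_block: Bystander: cork sanding block with wooden grip, 125 x 67 x 44 mm; origin at the centre of its underside.
- fin_done: Bystander: finished wooden fin lying flat, about 140 x 120 x 9 mm; origin on its underside near the middle.
- spreader: Bystander: yellow plastic resin spreader lying flat, 110 x 75 x 8 mm; origin at the centre of its underside.

How it is judged:
On the way, in this order (a step that is already met when the one before it is completed fails the run):
1. the roller lies in the tray (x of roller_handle in the frame of tray_floor between -0.09 and 0.09 m and y of roller_handle in the frame of tray_floor between -0.055 and 0.055 m and z of roller_handle in the frame of tray_floor between 0.005 and 0.026 m and angle between roller_handle's own x axis and vertical between 1.39 and 1.75 rad and linear speed of roller below 0.03 m/s), for 0.2 s.
2. the mould is tipped up on its foot edge against the fence (angle between mould_centre's own y axis and vertical between 2 and 2.7 rad and y of mould_centre in the frame of fence_foot above -0.12 m), for 0.02 s.
3. the mould stands on end, flat on the fence under the spout (angle between mould_centre's own y axis and vertical above 3.05 rad and angle between the z axis of mould_centre and the y axis of fence_foot, either way round below 0.06 rad and y of mould_centre in the frame of fence_foot between -0.034 and -0.026 m and horizontal distance between pour_hole and spout below 0.012 m and height (world z) of mould_centre below 0.056 m and linear speed of mould below 0.02 m/s), for 0.2 s.
At the end, for the whole second after the job is handed in: Mould at rest on its foot end: within 5 degrees of upright, top face within 3 degrees of the fence plane and 4 mm of touching it, pouring hole within 12 mm horizontally of the spout. Roller lying level (10 degrees) on the tray floor, handle centre within 90 mm (x) and 55 mm (y) of its centre (all of step 1 and all of step 3).
It fails at once if the mould's foot edge is lifted clear of the bench (more than 25 mm) (height (world z) of heel above 0.025 m).
It fails at once if the mould slams down or falls (turns faster than 7 rad/s) (angular speed of mould above 7 rad/s).
It fails at once if a bystander is shifted by more than 25 mm (distance of any of cup, catalyst, brush, tape, sanding_block, pigment, fin_done, spreader from where it was at the start of the episode above 0.025 m).
It fails at once if the cup, the bottle or the jar is knocked over (angle between any of cup, catalyst, pigment's own z axis and vertical above 0.5 rad).
It also fails if it takes over 53 s, if anything falls off the work surface, if the arm or the gripper's body presses on something with over 40 N, if the wrist force passes 120 N, or if a joint passes its speed limit or range.

## Robot

A 6-joint arm with a two-finger parallel gripper is mounted at the origin on the work surface. World frame = base frame: x ahead of the robot, y to its left, z up, the work surface at z = 0. Lengths are in m, angles in rad, forces in N, time in s.
With the tool pointing down it reaches from about 0.325 to 0.775 m from the base axis. Payload 5.5 kg.
Tool frame: the origin (TCP) lies midway between the tips of the shut fingers; the grasp point (between the pads) lies robot.grip_depth behind it (robot.grip_depth is the distance from the TCP to the grasp point, in m); z points along the fingers, y is the direction in which the jaws open and shut (so a half turn about z gives the same grasp; the last joint's range is limited). The gripper opens to 85 mm and grips with 20 to 120 N. Pads are 22 mm wide; open, the fingers measure 114 mm over their backs; the gripper's body (76 mm by 85 mm) begins 54 mm behind the grasp point. The pads swing forward as they close: fully open they stand 13 mm farther back than shut.
Start: joints at [-1.242, 0.091, 1.231, -0, 1.82, -0.057], TCP at [0.226, -0.556, 0.209] pointing down, gripper open.
Joint ranges: [-2.87, 2.87], [-0.86, 2.18], [0.17, 2.46], [-1.51, 4.65], [0.06, 2.69], [-2.65, 2.65]. Speed limits (rad/s): [2.57, 2.57, 3.01, 3.14, 3.14, 3.14].

## Interface

Orientations are given as [roll, pitch, yaw] about the fixed x, y, z axes, in that order (R = Rz(yaw) Ry(pitch) Rx(roll)).
In Python, from station import robot gives the robot as it stands. The module is installed in compiled form; this text tells all that it offers.
- The arm moves only by the shell command python3 -m pendant 'ROWS'. ROWS is JSON, one flat list of numbers, 7 for each row, row after row: the shift along the tool's x, y, z in mm, then the turn, a rotation vector about the tool's x, y, z in rad, then the opening, from -1 (shut) to 1 (fully open). A call has 1 to 10 rows; each row is the pose to reach, as a shift and turn from the pose commanded when the call began, along the tool's axes at that moment; what a row does not reach only later rows make up. A row lasts 1/12 s, in which the tool goes at most 41.7 mm and 7.16 degrees, less where a joint would pass 70% of its speed; a pose out of reach is approached as far as the arm can. A call with a gripper value outside its range is refused whole. The fingers move at their own pace and stop on an object; the grip force is fixed at half the most. Time passes only in rows, so rows that repeat a pose let the fingers close. It gives the time, the measured TCP pose, the force and the opening at its end, in the units of the state.
- robot.get_obs(): the state, without advancing time (a new reading comes with each control period).
- robot.read_camera(name): name is "scene" or "top"; returns (picture, depth): 400x640x3 uint8, red, green, blue; 400x640 float32, m along the optical axis (not along the pixel's ray), 0 where there is no reading.
- robot.calibration(name): a dict with "mtx" (3x3 intrinsics, pixels), "k1" (the pictures are not rectified: a ray, as slopes to the right and down, at radius r is drawn at 1 + k1 r^2 times it, then the intrinsics apply), "eye" and "rotation" of the camera in the world. Camera axes: x right, y down, z forward; pixel columns grow to the right and rows downward; lengths in m; the calibration is good to about 2 mm. A picture is of the moment at which its call begins. calibration takes no time and is no camera call.
- robot.close_job(): hands the job in, once; it reports no verdict.
The state is a dict: "t": time; "qpos": joint angles; "qvel": joint speeds; "effort": joint torques, N m; "eef_pos": TCP position; "tool_rot": TCP orientation; "wrist_force": force on the tool from outside, world axes, zero at the start; "moment": the same for the moment, N m; "opening": opening from 0.0 (shut) to 1.0 (fully open).
Only numpy, scipy, OpenCV 4.12 (cv2) and the standard library are available. Lean on these libraries where they do the work, as an engineer would, in place of code of your own. Each camera call takes 0.05 s, during which the arm holds its last target. There are 200 camera calls.

## Working session

There is one attempt and no reset: what is moved stays moved. The work goes in short steps, Python scripts to look and compute and a shell command to move; the robot and the scene stay as the last step left them, time stands still between calls to the robot, and variables do not carry over. Pictures are saved under pics/ and viewed, about 8 in all and at most 12, crops included, and the job is handed in when it is done.

```bash
mkdir -p pics
cat > h.py <<'E'
import numpy as np, cv2
from station import robot
from scipy.spatial.transform import Rotation as R
def cam(name,save=None):
    p,d=robot.read_camera(name)
    if save: cv2.imwrite('pics/'+save,p[:,:,::-1])
    return p,d
def ray(name,uv):
    c=robot.calibration(name); K=np.array(c['mtx']); k=c['k1']
    uv=np.atleast_2d(uv).astype(float)
    s=cv2.undistortPoints(uv.reshape(-1,1,2),K,np.array([k,0,0,0,0.])).reshape(-1,2)
    return np.array(c['eye']),(np.array(c['rotation'])@np.c_[s,np.ones(len(s))].T).T
def onplane(name,uv,z):
    e,r=ray(name,uv); return e+r*((z-e[2])/r[:,2])[:,None]
def cloud(name,d):
    v,u=np.mgrid[:d.shape[0],:d.shape[1]]
    e,r=ray(name,np.c_[u.ravel(),v.ravel()])
    P=e+r*d.ravel()[:,None]; P[d.ravel()==0]=np.nan
    return P.reshape(d.shape+(3,))
def towards(pos):  # world pos -> tool shift mm
    o=robot.get_obs(); 
    return o
E
python3 - <<'E'
from h import *
for n in('scene','top'):
    p,d=cam(n,n+'1.png'); np.savez('pics/'+n+'1.npz',p=p,d=d)
    c=robot.calibration(n); print(n,c)
    P=cloud(n,d); print(np.nanmin(P.reshape(-1,3),0),np.nanmax(P.reshape(-1,3),0))
print(robot.get_obs(),robot.grip_depth)
E
```

```text
scene {'mtx': array([[504.23962037,   0.        , 314.21391717],
       [  0.        , 504.23962037, 192.74545747],
       [  0.        ,   0.        ,   1.        ]]), 'k1': -0.11445569865017603, 'eye': array([ 1.15996383, -0.88978614,  0.87900744]), 'rotation': array([-2.17484817,  0.01183773,  0.6374958 ])}Traceback (most recent call last):
  File "<stdin>", line 5, in <module>
  File "h.py", line 18, in cloud
    P=e+r*d.ravel()[:,None]; P[d.ravel()==0]=np.nan
        ~^~~~~~~~~~~~~~~~~~
numpy._core._exceptions._ArrayMemoryError: Unable to allocate 488. GiB for an array with shape (256000, 256000) and data type float64
```

View pics/scene1.png

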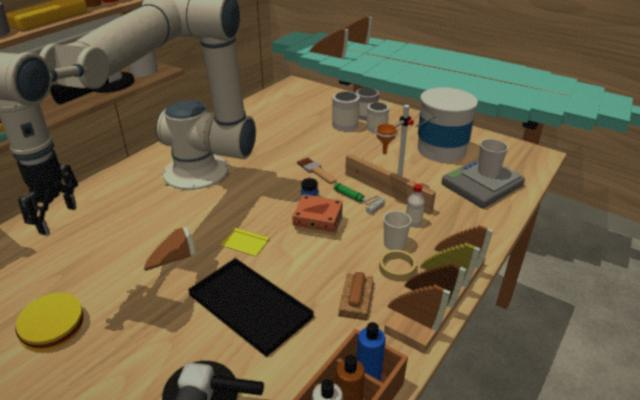

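The scene view shows the fence at about (390,180), the roller's green handle at (350,192) with its drum at (375,205), the mould at (318,213) and the tray at (250,303). The calibration "rotation" is rpy, so I'll fix my helper.

```bash
sed -i "s/(np.array(c\['rotation'\])@/(R.from_euler('xyz',c['rotation']).as_matrix()@/" h.py
python3 - <<'E'
from h import *
for n in('scene','top'):
    p,d=cam(n,n+'1.png'); np.savez('pics/'+n+'1.npz',p=p,d=d)
    c=robot.calibration(n); print(n,c['eye'],c['rotation'])
    P=cloud(n,d); print(np.nanmin(P.reshape(-1,3),0),np.nanmax(P.reshape(-1,3),0))
print(robot.get_obs(),robot.grip_depth)
E
```

```text
scene [ 1.15996383 -0.88978614  0.87900744] [-2.17484817  0.01183773  0.6374958 ]
[-1.11767876 -0.83981626 -0.77099691] [1.52846396 1.68523724 0.61715577]
top [ 0.32447867 -0.04312506  1.3631487 ] [-3.00824463  0.01176994 -1.54449306]
[-0.14616146 -1.50247788 -0.77713655] [1.58760615 1.53236763 0.61740542]
{'t': 0.15, 'qpos': array([-1.24170801e+00,  9.17418476e-02,  1.23163811e+00, -1.06797365e-05,
        1.81980037e+00, -5.67335873e-02]), 'qvel': array([-0.00032996, -0.00276003, -0.00308557, -0.000677  ,  0.00269724,
        0.00087062]), 'effort': array([ 1.59784624e-03, -4.59372246e+01, -4.18526244e+01, -6.88759155e-05,
        9.57841112e-03,  1.54091617e-05]), 'eef_pos': array([ 0.22568668, -0.55566332,  0.20816087]), 'tool_rot': array([-3.14000695e+00, -7.96882689e-05,  3.85819217e-01]), 'wrist_force': array([-0.16423929, -0.41279401, -0.1151141 ]), 'moment': array([ 0.03417135,  0.04180607, -0.03613393]), 'opening': 1.0011820582757427} 0.0187
```

View pics/top1.png

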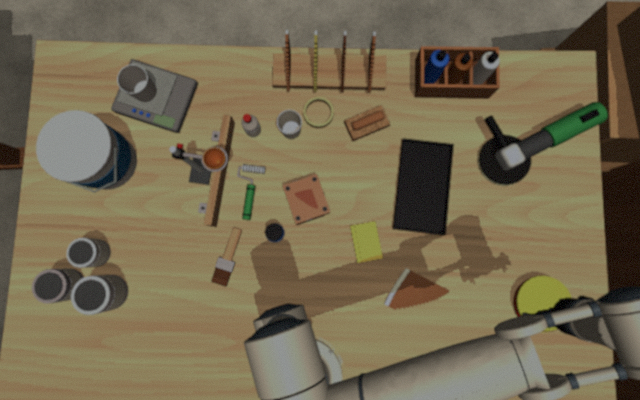

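The top view (right = -y, up = +x) shows the fence at (216,170), funnel (214,158), roller handle (249,202), drum (253,170), mould (306,198) and tray (423,187). Next I'll measure these.

```bash
cat > m.py <<'E'
from h import *
def rect(P,m,lab,u0,u1,v0,v1,zp=None,name='top'):
    mm=np.zeros_like(m); mm[v0:v1,u0:u1]=m[v0:v1,u0:u1]
    n,L,S,C=cv2.connectedComponentsWithStats(mm.astype(np.uint8)); 
    if n<2: print(lab,'none'); return
    i=1+np.argmax(S[1:,4]); mk=L==i
    cs,_=cv2.findContours(mk.astype(np.uint8),cv2.RETR_EXTERNAL,cv2.CHAIN_APPROX_NONE)
    z=np.nanmedian(P[mk][:,2]) if zp is None else zp
    X=onplane(name,cs[0].reshape(-1,2),z)
    (c,s,a)=cv2.minAreaRect((X[:,:2]*1000).astype(np.float32))
    print(lab,'n',mk.sum(),'z %.3f'%np.nanmedian(P[mk][:,2]),'c',np.round(c,1),'size',np.round(s,1),'ang %.2f'%a,'corners',np.round(cv2.boxPoints((c,s,a))).tolist())
    return mk
E
python3 - <<'E'
from m import *
f=np.load('pics/top1.npz'); p,d=f['p'],f['d']; P=cloud('top',d); z=P[...,2]
hsv=cv2.cvtColor(p,cv2.COLOR_RGB2HSV); H,S,V=[hsv[...,i].astype(int) for i in range(3)]
print('bench z',np.nanmedian(z[230:300,150:210]))
rect(P,(z>.05)&(z<.07),'mould',270,345,160,235)
rect(P,(z>.06)&(z<.085),'fence',195,240,100,235)
rect(P,(H>45)&(H<85)&(S>90),'handle',235,265,170,230,.013)
rect(P,(z>.012)&(z<.04)&(S<110),'drum',232,275,155,183)
rect(P,(V<60),'tray',380,470,125,245,.022)
rect(P,(H<14)&(S>150)&(z>.15),'funnel',195,235,140,175)
for (n,a,b) in (('cup',289,122),('cat',249,123),('pig',275,232),('brush',224,268),('tape',318,112),('sand',366,122),('spr',366,241)):
    print(n,np.round(P[b,a],3))
E
python3 - <<'E'
import cv2
p=cv2.imread('pics/top1.png')[90:290,170:350]
cv2.imwrite('pics/crop1.png',cv2.resize(p,None,fx=3,fy=3,interpolation=cv2.INTER_CUBIC))
E
```

```text
bench z 2.0768381812419356e-05
mould n 1502 z 0.060 c [493.3   7.8] size [119.2 103.7] ang 20.88 corners [[419.0, 35.0], [456.0, -62.0], [567.0, -19.0], [531.0, 77.0]]
fence n 469 z 0.071 c [490.8 268.8] size [ 25.4 158.6] ang 83.06 corners [[411.0, 266.0], [568.0, 247.0], [571.0, 272.0], [414.0, 291.0]]
handle n 260 z 0.024 c [486.7 177.3] size [ 22.  101.8] ang 84.48 corners [[435.0, 171.0], [536.0, 161.0], [538.0, 183.0], [437.0, 193.0]]
drum n 213 z 0.019 c [570.6 174.6] size [77.9 50.2] ang 84.18 corners [[542.0, 138.0], [592.0, 133.0], [600.0, 211.0], [550.0, 216.0]]
tray n 4688 z 0.004 c [ 544.1 -330. ] size [149.5 268.4] ang 84.58 corners [[403.0, -392.0], [671.0, -417.0], [685.0, -268.0], [418.0, -243.0]]
funnel n 317 z 0.203 c [574.2 239. ] size [51.8 50.2] ang 46.77 corners [[538.0, 237.0], [575.0, 203.0], [610.0, 241.0], [574.0, 275.0]]
cup [0.732 0.067 0.006]
cat [0.697 0.171 0.104]
pig [0.398 0.091 0.058]
brush [0.294 0.239 0.011]
tape [ 0.768 -0.019 -0.001]
sand [ 0.727 -0.161  0.04 ]
spr [ 0.381 -0.169  0.007]
```

View pics/crop1.png

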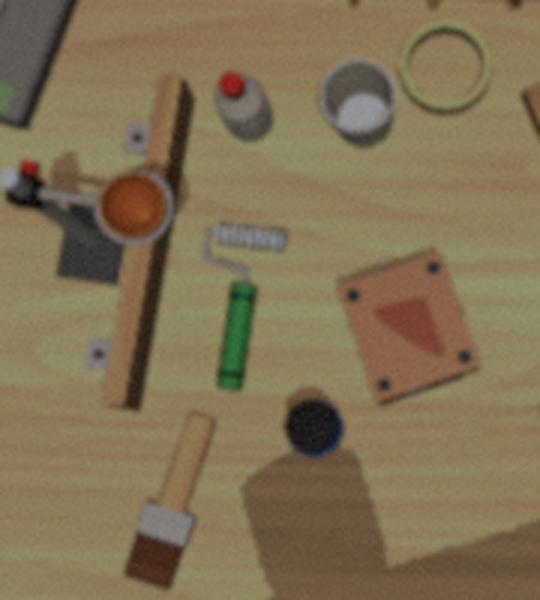

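The enlarged crop confirms the layout: the mould is yawed about 28° from the fence, its pouring end is on the right, the jar is near its lower left corner, and the fence face is the dark strip from (185,85) to (135,405). Now I'll refine the fence and spout.

Run:
```python
from m import *
f=np.load('pics/top1.npz'); p,d=f['p'],f['d']; P=cloud('top',d); z=P[...,2]
m=(z>.058)&(z<.085); 
rows=[];ends=[]
for v in range(105,235):
    u=np.where(m[v,190:245])[0]+190
    if len(u)>4: rows.append((v,u.min(),u.max()))
rows=np.array(rows); print(rows[0],rows[-1],len(rows))
sel=rows[(rows[:,0]<140)|(rows[:,0]>178)]
def fit(col):
    X=onplane('top',np.c_[sel[:,col]+(.5 if col==2 else -.5),sel[:,0]],.072)
    k=np.polyfit(X[:,0],X[:,1],1); r=X[:,1]-np.polyval(k,X[:,0]); k=np.polyfit(X[abs(r)<.003,0],X[abs(r)<.003,1],1); return k
for c in(1,2): print(c,fit(c),np.degrees(np.arctan(fit(c)[0])))
print('ends',onplane('top',[[rows[0,1:].mean(),rows[0,0]],[rows[-1,1:].mean(),rows[-1,0]]],.072))
# depth-cloud face from scene camera
g=np.load('pics/scene1.npz'); q,e=g['p'],g['d']; Q=cloud('scene',e)
k=fit(2)
yy=Q[...,1]-(k[0]*Q[...,0]+k[1]); fm=(abs(yy)<.02)&(Q[...,2]>.015)&(Q[...,2]<.06)&(Q[...,0]>.38)&(Q[...,0]<.75)
A=Q[fm]; kk=np.polyfit(A[:,0],A[:,1],1); 
for _ in range(3):
    r=A[:,1]-np.polyval(kk,A[:,0]); s=abs(r)<.005; kk=np.polyfit(A[s,0],A[s,1],1)
print('scene face',kk,s.sum(),A[s,0].min(),A[s,0].max())
T=Q[(Q[...,2]>.066)&(Q[...,2]<.078)&(abs(yy+ -0.011)<.014)]; print('scene top x range',np.percentile(T[:,0],[0.5,99.5]),len(T))
hsv=cv2.cvtColor(p,cv2.COLOR_RGB2HSV); 
rm=(z>.222)&(z<.245); rect(P,rm,'ring',185,240,130,185)
hq=cv2.cvtColor(q,cv2.COLOR_RGB2HSV)
o=(hq[...,0]<14)&(hq[...,1]>150); o[:, :340]=0; o[:,430:]=0; o[:115]=0; o[165:]=0
S=Q[o]; 
for a,b in((.145,.18),(.2,.235)):
    w=S[(S[:,2]>a)&(S[:,2]<b)]; print(a,len(w),w.mean(0) if len(w) else 0, np.ptp(w,axis=0) if len(w) else 0)
vv,uu=np.where(o); print('spout px bottom',vv.max(),uu[vv>=vv.max()-4].mean())
U=uu[vv>=vv.max()-4].mean(); e0,r=ray('scene',[[U,vv.max()+.5]]); print(onplane('scene',[[U,vv.max()+.5]],.150))
```

```text
[115 223 230] [224 204 211] 89
1 [-0.12091456  0.34075338] -6.894424202794748
2 [-0.14462251  0.32692805] -8.229203036787565
ends [[0.72874759 0.2416733  0.072     ]
 [0.41459289 0.27844551 0.072     ]]
scene face [-0.12418307  0.32032079] 879 0.4120347088170302 0.7336101385819271
scene top x range [0.41508603 0.73128346] 487
ring n 271 z 0.226 c [562.5 250.9] size [ 61.2 102.5] ang 13.12 corners [[521.0, 294.0], [544.0, 194.0], [604.0, 208.0], [581.0, 308.0]]
0.145 27 [0.57016284 0.22736693 0.16720568] [0.01400497 0.01146722 0.02422988]
0.2 247 [0.57229491 0.24470528 0.22101353] [0.06570855 0.12928032 0.03342553]
spout px bottom 153 384.14285714285717
[[0.56954192 0.23000858 0.15      ]]
```

```bash
cat >> h.py <<'E'
X=np.array([.9924,-.1230,0]); Y=np.array([.1230,.9924,0]); Z=np.array([0,0,1.]); F=np.array([.571,.2494,0])
def fr(p): p=np.asarray(p)-F; return np.round([p@X*1e3,p@Y*1e3,p@Z*1e3],1)
def W(x,y,z): return F+X*x/1e3+Y*y/1e3+Z*z/1e3   # fence frame mm -> world m
def rot(yaw,tilt=0): # tool down at yaw (rad, world), tilted about tool y
    return R.from_euler('xyz',[np.pi,0,yaw])*R.from_rotvec([0,tilt,0])
def go(*targets):  # (pos, rot): prints shift mm / turn from present pose
    o=robot.get_obs(); R0=R.from_euler('xyz',o['tool_rot']); p0=o['eef_pos']
    print('t %.2f'%o['t'],'tcp',np.round(p0*1e3,1),'fence',fr(p0),'rpy',np.round(o['tool_rot'],3),'F',np.round(o['wrist_force'],1),'op %.2f'%o['opening'])
    for p,r in targets:
        print(np.round(R0.inv().apply(np.asarray(p)-p0)*1e3,1),np.round((R0.inv()*(r or R0)).as_rotvec(),3))
E
python3 - <<'E'
from h import *
a=rot(-.096)
go(((.36,-.19,.2),a),((.495,.1765,.13),a),((.495,.1765,.004),a))
E
```

```text
t 0.15 tcp [ 225.7 -555.7  208.2] fence [-243.7 -841.4  208.2] rpy [-3.14  -0.     0.386] F [-0.2 -0.4 -0.1] op 1.00
[ 262.  -288.2    8.6] [-0.002  0.     0.482]
[ 525.  -576.9   79.1] [-0.002  0.     0.482]
[ 525.  -576.7  205.1] [-0.002  0.     0.482]
```

```bash
python3 -m pendant '[26,-29,0,0,0,0.05,1, 52,-58,1,0,0,0.1,1, 79,-87,2,0,0,0.15,1, 105,-115,3,0,0,0.2,1, 131,-144,4,0,0,0.25,1, 157,-173,5,0,0,0.3,1, 183,-202,6,0,0,0.35,1, 210,-231,7,0,0,0.4,1, 236,-260,8,0,0,0.45,1, 262,-288,9,0,0,0.48,1]'
python3 - <<'E'
from h import *
a=rot(-.096)
go(((.495,.1765,.13),a),((.495,.1765,.004),a))
E
```

```text
t: 0.98
eef_pos: [0.3602, -0.1886, 0.1999]
tool_rot: [3.142, -0.0, -0.097]
wrist_force: [0.5, 0.4, 1.0]
opening: 1.0
t 0.98 tcp [ 360.2 -188.6  199.9] fence [-155.3 -460.6  199.9] rpy [ 3.142 -0.    -0.097] F [0.5 0.4 1. ] op 1.00
[  98.8 -376.4   70. ] [ 0.    -0.    -0.001]
[  98.7 -376.4  196. ] [ 0.    -0.    -0.001]
```

```bash
python3 -m pendant '[10,-38,7,0,0,0,1, 20,-75,14,0,0,0,1, 30,-113,21,0,0,0,1, 40,-151,28,0,0,0,1, 49,-188,35,0,0,0,1, 59,-226,42,0,0,0,1, 69,-263,49,0,0,0,1, 79,-301,56,0,0,0,1, 89,-339,63,0,0,0,1, 99,-376,70,0,0,0,1]'
python3 - <<'E'
from h import *
a=rot(-.096)
go(((.495,.1765,.004),a))
cam('scene','s2.png'); p=cv2.imread('pics/s2.png')[60:260,200:460]; cv2.imwrite('pics/s2c.png',cv2.resize(p,None,fx=3,fy=3))
E
```

```text
t: 1.82
eef_pos: [0.4941, 0.1767, 0.1295]
tool_rot: [3.142, 0.0, -0.094]
wrist_force: [0.5, -0.7, 0.1]
opening: 1.0
t 1.82 tcp [494.1 176.7 129.5] fence [-67.3 -81.6 129.5] rpy [ 3.142  0.    -0.094] F [ 0.5 -0.7  0.1] op 1.00
[9.000e-01 1.000e-01 1.255e+02] [0.    0.    0.002]
```

View pics/s2c.png

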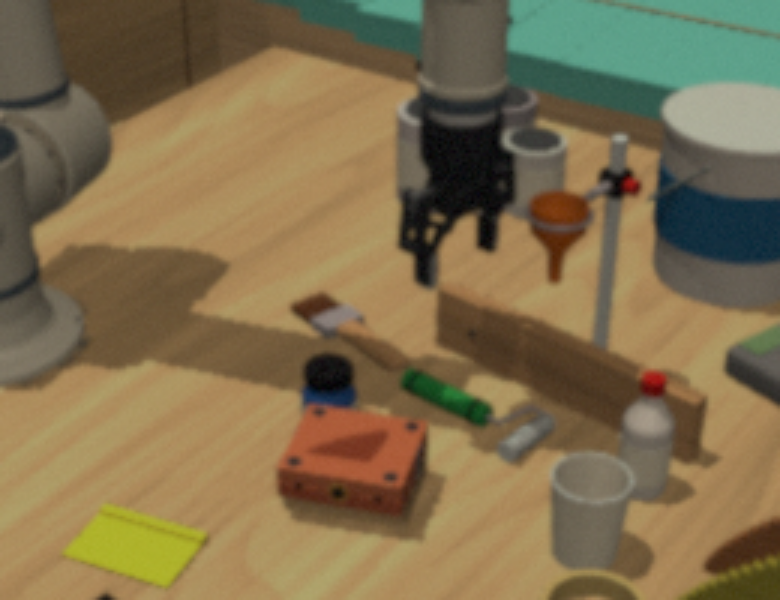

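The gripper hangs open above the handle at about (445,230) in the crop, clear of the funnel, and the brass hole faces the camera side of the mould at (338,492). Descending to grip.

```bash
python3 -m pendant '[1,0,40,0,0,0,1, 1,0,80,0,0,0,1, 1,0,110,0,0,0,1, 1,0,125,0,0,0,1, 1,0,125,0,0,0,-1, 1,0,125,0,0,0,-1, 1,0,125,0,0,0,-1, 1,0,125,0,0,0,-1, 1,0,125,0,0,0,-1, 1,0,125,0,0,0,-1]'
python3 - <<'E'
from h import *
a=rot(-.093)
T=np.array([.5441,-.330,0]); tx=np.array([.9957,-.0928,0]); g=T+tx*(-.030+.008)
go((g+[0,0,.2],a),(g+[0,0,.013],a))
E
```

```text
t: 2.7
eef_pos: [0.496, 0.1746, 0.0067]
tool_rot: [-3.141, -0.002, -0.094]
wrist_force: [-0.5, -0.4, 0.4]
opening: 0.141
t 2.70 tcp [496.  174.6   6.7] fence [-65.2 -83.4   6.7] rpy [-3.141e+00 -2.000e-03 -9.400e-02] F [-0.5 -0.4  0.4] op 0.14
[  73.9  497.7 -193.6] [-0.001 -0.002 -0.001]
[ 73.4 497.9  -6.6] [-0.001 -0.002 -0.001]
```

Opening 0.14 looks small for a 26 mm handle. I'll lift a little and check.

```bash
python3 -m pendant '[1,0,0,0,0,0,-1, 1,0,-10,0,0,0,-1, 1,0,-25,0,0,0,-1, 1,0,-45,0,0,0,-1, 1,0,-65,0,0,0,-1]'
python3 - <<'E'
from h import *
go()
cam('scene','s3.png'); p=cv2.imread('pics/s3.png')[90:240,250:450]; cv2.imwrite('pics/s3c.png',cv2.resize(p,None,fx=3,fy=3))
E
```

```text
t: 3.12
eef_pos: [0.4958, 0.1742, 0.0713]
tool_rot: [3.141, 0.001, -0.094]
wrist_force: [-0.3, -0.1, 0.3]
opening: -0.0
t 3.12 tcp [495.8 174.2  71.3] fence [-65.4 -83.8  71.3] rpy [ 3.141e+00  1.000e-03 -9.400e-02] F [-0.3 -0.1  0.3] op -0.00
```

View pics/s3c.png

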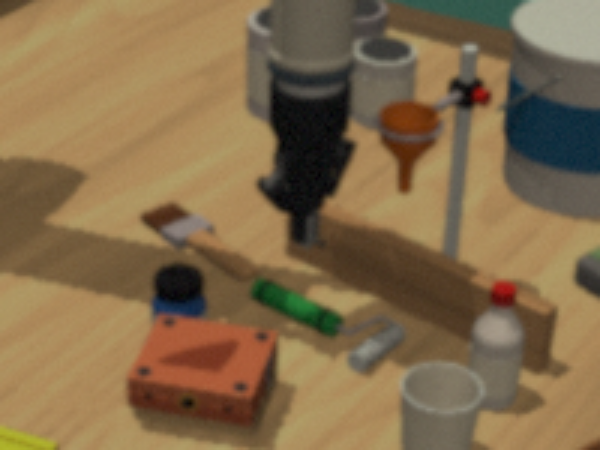

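The grasp missed: the handle is still at crop (295,305) and the jaws are shut above it. The pads were too high, so I'll re-measure the handle in the scene view.

```bash
cat > hand.py <<'E'
from m import *
def handle(name,box):
    p,d=cam(name); P=cloud(name,d)
    h=cv2.cvtColor(p,cv2.COLOR_RGB2HSV); m=(h[...,0]>45)&(h[...,0]<85)&(h[...,1]>100)
    mk=rect(P,m,name,*box,zp=.016,name=name)
    A=P[mk]; A=A[np.isfinite(A).all(1)]; c=A.mean(0); u=np.linalg.svd((A-c)[:,:2])[2][0]; print(' cloud mean',np.round(c,4),'zmax %.3f'%np.percentile(A[:,2],97),'yaw',np.round(np.degrees(np.arctan2(*u[::-1])),1),'len',np.ptp((A-c)[:,:2]@u))
    return p
if __name__=='__main__':
    handle('scene',(320,375,170,210)); handle('top',(235,265,170,230))
E
python3 hand.py
```

```text
scene n 212 z 0.021 c [486.8 174. ] size [ 32.8 115.3] ang 83.45 corners [[428.0, 164.0], [542.0, 151.0], [546.0, 184.0], [431.0, 197.0]]
 cloud mean [0.4903 0.1677 0.0202] zmax 0.028 yaw -5.7 len 0.10360682226415205
top n 35 z 0.024 c [456.1 185.3] size [35.3 11.6] ang 2.75 corners [[438.0, 190.0], [439.0, 179.0], [474.0, 180.0], [473.0, 192.0]]
 cloud mean [0.4509 0.1845 0.024 ] zmax 0.030 yaw -172.7 len 0.03573800240229167
```

Both views put the handle axis at (0.490, 0.176), so only the height was wrong. I'll half-close the jaws and lower by feel.

```bash
python3 -m pendant '[0,0,0,0,0,0,0.1, 0,0,0,0,0,0,0.1, 0,0,0,0,0,0,0.1, 0,0,0,0,0,0,0.1, 0,-1,30,0,0,0,0.1, 0,-1,50,0,0,0,0.1, 0,-1,62,0,0,0,0.1, 0,-1,67,0,0,0,0.1, 0,-1,70,0,0,0,0.1, 0,-1,70,0,0,0,0.1]'
```

```text
t: 4.1
eef_pos: [0.4962, 0.1753, 0.0001]
tool_rot: [3.142, 0.0, -0.094]
wrist_force: [0.1, 0.2, -0.0]
opening: 0.55
```

```bash
python3 -m pendant '[0,0,2,0,0,0,0.1, 0,0,4,0,0,0,0.1, 0,0,4,0,0,0,0.1]'
```

```text
t: 4.35
eef_pos: [0.4966, 0.1754, -0.0034]
tool_rot: [-3.141, -0.001, -0.094]
wrist_force: [-0.7, -0.5, 0.1]
opening: 0.556
```

```bash
python3 -m pendant '[0,0,0,0,0,0,-1, 0,0,0,0,0,0,-1, 0,0,0,0,0,0,-1, 0,0,0,0,0,0,-1, 0,0,0,0,0,0,-1]'
```

```text
t: 4.77
eef_pos: [0.4965, 0.1755, -0.0033]
tool_rot: [-3.141, -0.001, -0.094]
wrist_force: [-0.4, 0.3, 4.5]
opening: 0.21
```

```bash
python3 -m pendant '[0,0,0,0,0,0,-1, 0,0,0,0,0,0,-1]'; python3 -m pendant '[0,0,-8,0,0,0,-1, 0,0,-20,0,0,0,-1, 0,0,-40,0,0,0,-1]'
```

```text
t: 4.93
eef_pos: [0.4965, 0.1755, -0.0033]
tool_rot: [-3.141, -0.001, -0.094]
wrist_force: [-1.6, 0.6, 5.7]
opening: 0.216
t: 5.18
eef_pos: [0.4944, 0.1748, 0.0344]
tool_rot: [3.14, 0.005, -0.094]
wrist_force: [0.1, -0.8, -2.3]
opening: 0.219
```

Gripped: the opening holds at 0.22 and the wrist feels the load. Going to the tray.

```bash
python3 -m pendant '[0,0,-30,0,0,0,-1, 0,0,-65,0,0,0,-1, 0,0,-105,0,0,0,-1, 0,0,-105,0,0,0,-1]'
python3 - <<'E'
from h import *
a=rot(-.093)
T=np.array([.5441,-.330,0]); tx=np.array([.9957,-.0928,0]); g=T+tx*(-.0205)
go((g+[0,0,.14],a),(g+[0,0,.003],a))
E
```

```text
t: 5.52
eef_pos: [0.4994, 0.1762, 0.1514]
tool_rot: [-3.137, -0.013, -0.094]
wrist_force: [1.2, 0.7, 0.3]
opening: 0.214
t 5.52 tcp [499.4 176.2 151.4] fence [-62.1 -81.4 151.4] rpy [-3.137 -0.013 -0.094] F [1.2 0.7 0.3] op 0.21
[ 71.5 499.9   9.9] [-0.005 -0.013 -0.001]
[ 69.7 500.5 146.9] [-0.005 -0.013 -0.001]
```

```bash
python3 -m pendant '[7,35,0,0,0,0,-1, 13,75,0,0,0,0,-1, 19,115,0,0,0,0,-1, 25,155,0,0,0,0,-1, 31,195,0,0,0,0,-1, 37,235,0,0,0,0,-1, 43,275,0,0,0,0,-1, 49,315,0,0,0,0,-1, 54,355,0,0,0,0,-1, 58,395,0,0,0,0,-1]'
python3 -m pendant '[6,40,0,0,0,0,-1, 12,75,10,0,0,0,-1, 15,103,30,0,0,0,-1, 15,103,60,0,0,0,-1, 15,103,60,0,0,0,-1]'
python3 - <<'E'
from h import *
a=rot(-.093)
T=np.array([.5441,-.330,0]); tx=np.array([.9957,-.0928,0]); g=T+tx*(-.0205)
go((g+[0,0,.003],a))
cam('scene','s4.png'); p=cv2.imread('pics/s4.png')[220:370,160:340]; cv2.imwrite('pics/s4c.png',cv2.resize(p,None,fx=3,fy=3))
E
```

```text
t: 6.35
eef_pos: [0.5164, -0.2254, 0.1415]
tool_rot: [3.141, -0.0, -0.094]
wrist_force: [0.3, 0.7, -1.3]
opening: 0.208
t: 6.77
eef_pos: [0.5187, -0.3271, 0.0739]
tool_rot: [-3.136, 0.01, -0.097]
wrist_force: [-1.1, 1.3, -3.4]
opening: 0.213
t 6.77 tcp [ 518.7 -327.1   73.9] fence [  19.  -578.6   73.9] rpy [-3.136  0.01  -0.097] F [-1.1  1.3 -3.4] op 0.21
[ 5.8  0.8 70.9] [-0.006  0.01  -0.004]
```

View pics/s4c.png

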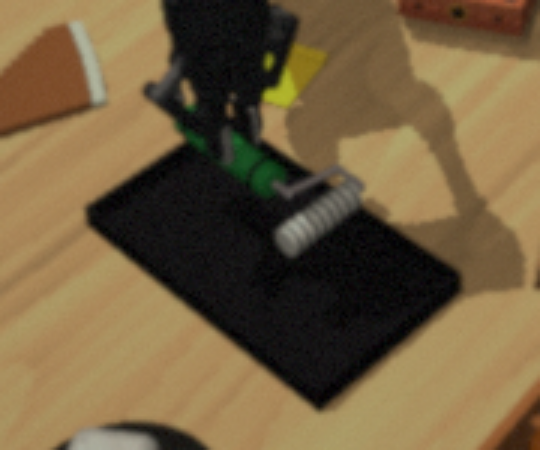

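The roller is held level over the tray (handle at (230,160), drum at (318,220) in the crop). Lowering and releasing.

```bash
python3 -m pendant '[5,1,30,0,0,0,-1, 5,1,55,0,0,0,-1, 5,1,66,0,0,0,-1, 5,1,71,0,0,0,-1, 5,1,71,0,0,0,-0.1, 5,1,71,0,0,0,0, 5,1,71,0,0,0,0, 5,1,40,0,0,0,0, 5,1,0,0,0,0,0, 5,1,-40,0,0,0,0]'
python3 - <<'E'
from h import *
# pusher at mould -x face, flush: mould yaw 21deg
M=np.array([.4933,.0078,0]); y=np.radians(21); mx=np.array([np.cos(y),np.sin(y),0]); my=np.array([-mx[1],mx[0],0])
a=rot(y); s=M-mx*(.058+.020+.011)
print('start',s, 'tool xaxis',a.apply([1,0,0]),'yaxis',a.apply([0,1,0]))
go((s+[0,0,.15],a),(s+[0,0,.02],a))
E
sed -i "s/handle('scene',(320,375,170,210)); handle('top',(235,265,170,230))/handle('scene',(190,290,230,330)); handle('top',(370,470,120,250))/" hand.py; python3 hand.py
```

```text
t: 7.65
eef_pos: [0.5266, -0.3285, 0.1232]
tool_rot: [-3.142, 0.0, -0.094]
wrist_force: [1.2, -0.5, 1.2]
opening: 0.5
start [ 0.41021134 -0.02409475  0.        ] tool xaxis [0.93358043 0.35836795 0.        ] yaxis [ 3.58367950e-01 -9.33580426e-01  1.22464680e-16]
t 7.65 tcp [ 526.6 -328.5  123.2] fence [  27.  -579.   123.2] rpy [-3.142  0.    -0.094] F [ 1.2 -0.5  1.2] op 0.50
[-144.5 -292.1  -26.7] [-0.     0.    -0.461]
[-144.5 -292.1  103.3] [-0.     0.    -0.461]
scene n 514 z 0.025 c [ 513.9 -327.1] size [ 37.  128.4] ang 83.99 corners [[448.0, -339.0], [576.0, -352.0], [580.0, -315.0], [452.0, -302.0]]
 cloud mean [ 0.5181 -0.3295  0.0206] zmax 0.030 yaw -9.5 len 0.1328550011909721
top n 197 z 0.026 c [ 502.5 -325.1] size [28.9 78.7] ang 82.73 corners [[462.0, -334.0], [540.0, -344.0], [543.0, -316.0], [465.0, -306.0]]
 cloud mean [ 0.4926 -0.3235  0.029 ] zmax 0.033 yaw 152.1 len 0.14547872856206012
```

```bash
python3 -m pendant '[-18,-36,0,0,0,-0.06,0.4, -36,-72,0,0,0,-0.12,0.4, -54,-109,0,0,0,-0.18,0.4, -72,-145,0,0,0,-0.24,0.4, -90,-182,0,0,0,-0.3,0.4, -108,-218,0,0,0,-0.36,0.4, -126,-255,0,0,0,-0.42,0.4, -144,-292,0,0,0,-0.46,0.4, -144,-292,40,0,0,-0.46,0.4, -144,-292,75,0,0,-0.46,0.4]'
python3 -m pendant '[0,0,20,0,0,0,0.4, 0,0,32,0,0,0,0.4]'
python3 - <<'E'
from h import *
y=np.radians(21); f0=np.arctan2(X[1],X[0])
M=np.array([.4933,.0078,0]); mx=np.array([np.cos(y),np.sin(y),0])
# pusher TCP relation: tcp = mould centre - toolx*69mm
C=fr(M)
tg=[]
for i in range(1,11):
    s=i/10; yaw=y+(f0-y)*s; c=W(C[0]*(1-s),C[1],0) ; tg.append((c-rot(yaw).apply([.069,0,0])+[0,0,.014],rot(yaw)))
go((M-mx*.069+[0,0,.014],rot(y)),*tg)
E
```

```text
t: 8.58
eef_pos: [0.4134, -0.0228, 0.0495]
tool_rot: [3.137, -0.009, 0.37]
wrist_force: [0.0, -0.4, -0.4]
opening: 0.696
t: 8.75
eef_pos: [0.4102, -0.024, 0.0127]
tool_rot: [-3.141, 0.0, 0.367]
wrist_force: [-0.1, -0.3, 0.1]
opening: 0.7
t 8.75 tcp [410.2 -24.   12.7] fence [-125.9 -291.1   12.7] rpy [-3.141  0.     0.367] F [-0.1 -0.3  0.1] op 0.70
[20.   0.1 -1.3] [-0.  0.  0.]
[24.2 -1.1 -1.3] [-0.     0.     0.049]
[28.7 -2.2 -1.3] [-0.     0.     0.098]
[33.3 -3.4 -1.3] [-0.     0.     0.147]
[38.  -4.5 -1.3] [-0.     0.     0.196]
[42.9 -5.5 -1.3] [-0.     0.     0.245]
[48.  -6.5 -1.3] [-0.     0.     0.294]
[53.3 -7.5 -1.3] [-0.     0.     0.343]
[58.7 -8.4 -1.3] [-0.     0.001  0.392]
[64.2 -9.3 -1.3] [-0.     0.001  0.441]
[ 69.9 -10.1  -1.3] [-0.     0.001  0.49 ]
```

```bash
python3 -m pendant '[12,0,0,0,0,0,0.4, 19,0,0,0,0,0,0.4, 25,-1,0,0,0,0.06,0.4, 31,-3,0,0,0,0.12,0.4, 37,-4,0,0,0,0.18,0.4, 43,-5.5,0,0,0,0.245,0.4, 49,-7,0,0,0,0.305,0.4, 56,-8,0,0,0,0.37,0.4, 63,-9,0,0,0,0.43,0.4, 70,-10,0,0,0,0.49,0.4]'
python3 -m pendant '[0,0,0,0,0,0,0.4, -20,0,0,0,0,0,0.4, -40,0,0,0,0,0,0.4]'
cat > mould.py <<'E'
from m import *
def mould(lo=.05,hi=.07,box=(225,345,100,240)):
    p,d=cam('top'); P=cloud('top',d); z=P[...,2]
    h=cv2.cvtColor(p,cv2.COLOR_RGB2HSV)
    m=(z>lo)&(z<hi)&(h[...,0]<16)&(h[...,2]>70)
    mk=rect(P,m,'mould',*box,zp=.06)
    cs,_=cv2.findContours(mk.astype(np.uint8),0,1); X_=onplane('top',cs[0].reshape(-1,2),.06)[:,:2]
    c,s,a=cv2.minAreaRect((X_*1000).astype(np.float32)); print('centre in fence frame',fr([c[0]/1e3,c[1]/1e3,.03]),'yaw rel fence',(a+7.07+45)%90-45)
    return p
if __name__=='__main__':
    p=mould(); cv2.imwrite('pics/t5.png',cv2.resize(p[90:290,170:370,::-1],None,fx=3,fy=3)); from h import *; go()
E
python3 mould.py
```

```text
t: 9.58
eef_pos: [0.474, 0.01, 0.0158]
tool_rot: [-3.141, -0.002, -0.127]
wrist_force: [-2.0, 0.7, -1.5]
opening: 0.705
t: 9.83
eef_pos: [0.434, 0.0145, 0.0155]
tool_rot: [3.142, -0.002, -0.122]
wrist_force: [-0.1, 0.4, 0.8]
opening: 0.701
mould n 1001 z 0.060 c [563.8   8.7] size [103.8  82.5] ang 87.94 corners [[521.0, -42.0], [603.0, -45.0], [607.0, 59.0], [524.0, 62.0]]
centre in fence frame [  22.4 -239.8   30. ] yaw rel fence 5.006080932617181
t 9.88 tcp [430.7  15.   14.9] fence [-110.4 -249.8   14.9] rpy [-3.142e+00  1.000e-03 -1.220e-01] F [ 2.2  0.3 -0.6] op 0.70
```

View pics/t5.png

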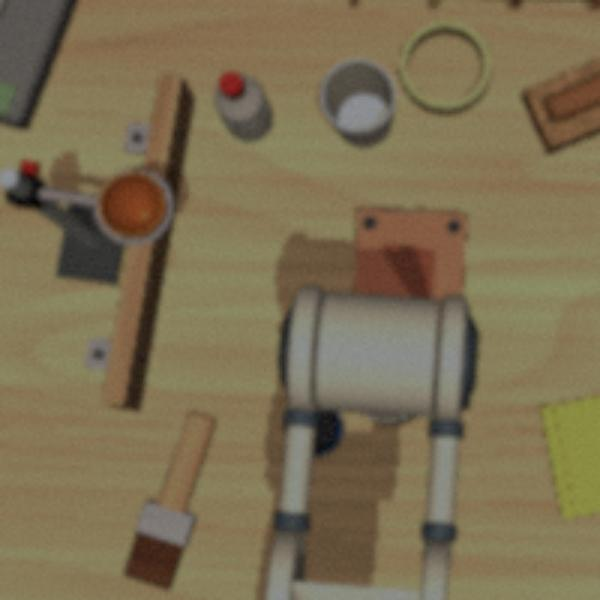

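The top view shows the mould near square to the fence, its far edge at crop y≈208 (x' ≈ +6 mm, about 5° of yaw left). The arm hides the near half. Next I'll go to the pouring end and push with the fingers spread along the fence.

```bash
python3 -m pendant '[-10,0,-30,0,0,-0.06,0.4, -10,0,-65,0,0,-0.18,0.4, -10,0,-100,0,0,-0.3,0.4, -10,10,-125,0,0,-0.42,0.4, -10,40,-125,0,0,-0.54,0.4, -10,75,-125,0,0,-0.66,0.4, 20,95,-125,0,0,-0.78,0.4, 55,95,-125,0,0,-0.9,0.4, 85,95,-125,0,0,-1.02,0.4, 100,95,-125,0,0,-1.14,0.4]'
python3 - <<'E'
from h import *
a=rot(1.4475)
go((W(5,-340,140),a),(W(5,-340,20),a),(W(5,-162,20),a))
E
```

```text
t: 10.72
eef_pos: [0.5233, -0.0934, 0.1402]
tool_rot: [3.139, -0.001, 1.022]
wrist_force: [-0.3, 1.5, 0.1]
opening: 0.7
t 10.72 tcp [523.3 -93.4 140.2] fence [  -5.1 -346.1  140.2] rpy [ 3.139e+00 -1.000e-03  1.022e+00] F [-0.3  1.5  0.1] op 0.70
[9.7 6.7 0.2] [ 0.003 -0.    -0.425]
[  9.6   6.4 120.2] [ 0.003 -0.    -0.425]
[171.8 -67.1 120.2] [ 0.003 -0.    -0.425]
```

```bash
python3 -m pendant '[3,2,0,0,0,-0.12,0.4, 8,5,0,0,0,-0.24,0.4, 10,7,0,0,0,-0.36,0.4, 10,7,35,0,0,-0.425,0.4, 10,7,75,0,0,-0.425,0.4, 10,7,110,0,0,-0.425,0.4, 10,7,120,0,0,-0.425,0.4, 10,7,120,0,0,-0.425,0.4]'
python3 mould.py; cp pics/t5.png pics/t6.png
```

```text
t: 11.38
eef_pos: [0.5299, -0.0869, 0.0165]
tool_rot: [-3.136, -0.0, 1.442]
wrist_force: [0.3, 0.6, 0.5]
opening: 0.701
mould n 878 z 0.060 c [546.4  26.6] size [ 68.6 118.3] ang 88.83 corners [[487.0, -7.0], [605.0, -9.0], [606.0, 60.0], [488.0, 62.0]]
centre in fence frame [   3.  -224.1   30. ] yaw rel fence 5.904892272949212
t 11.43 tcp [531.6 -87.3  19.5] fence [   2.3 -338.9   19.5] rpy [-3.141 -0.     1.441] F [-1.2 -0.1  1.2] op 0.70
```

View pics/t6.png

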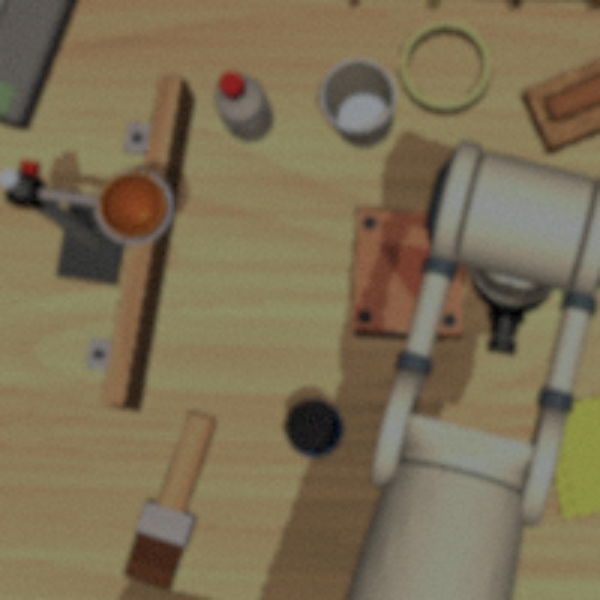

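The mould is at x' ≈ 5, y' ≈ -241, yawed about 6°, with the gripper down behind its pouring end at crop (505,310). Pushing towards the fence.

```bash
python3 -m pendant '[15,0,0,0,0,0,0.4, 26,0,0,0,0,0,0.4, 34,0,0,0,0,0,0.4, 42,0,0,0,0,0,0.4, 50,0,0,0,0,0,0.4, 59,0,0,0,0,0,0.4, 69,0,0,0,0,0,0.4, 80,0,0,0,0,0,0.4, 91,-1,0,0,0,0,0.4, 102,-2,0,0,0,0,0.4]'
python3 -m pendant '[11,-1,0,0,0,0,0.4, 22,-1,0,0,0,0,0.4, 33,-2,0,0,0,0,0.4, 44,-2,0,0,0,0,0.4, 54,-3,0,0,0,0,0.4, 62,-3,0,0,0,0,0.4, 68,-3,0,0,0,0,0.4, 72,-3,0,0,0,0,0.4, 72,-3,0,0,0,0,0.4]'
python3 mould.py
```

```text
t: 12.27
eef_pos: [0.5434, 0.0152, 0.0195]
tool_rot: [3.141, 0.0, 1.441]
wrist_force: [0.5, -4.8, 3.5]
opening: 0.696
t: 13.02
eef_pos: [0.5492, 0.0875, 0.0187]
tool_rot: [-3.141, -0.001, 1.442]
wrist_force: [-0.7, 0.5, -0.4]
opening: 0.703
mould n 353 z 0.060 c [531.2 147.5] size [60.4 62.9] ang 1.42 corners [[500.0, 178.0], [502.0, 115.0], [562.0, 117.0], [561.0, 180.0]]
centre in fence frame [ -27.  -106.1   30. ] yaw rel fence 8.48614818572998
t 13.07 tcp [549.   87.2  18.5] fence [  -1.9 -163.6   18.5] rpy [-3.140e+00 -1.000e-03  1.442e+00] F [-0.   0.5 -1. ] op 0.70
```

```bash
python3 -m pendant '[-20,0,-10,0,0,0,0.4, -45,0,-20,0,0.1,0,0.4, -60,0,-30,0,0.2,0,0.4, -60,0,-30,0,0.3,0,0.4, -60,0,-30,0,0.42,0,0.4, -60,0,-30,0,0.54,0,0.4, -60,0,-30,0,0.66,0,0.4, -60,0,-30,0,0.78,0,0.4, -60,0,-30,0,0.87,0,0.4, -60,0,-30,0,0.87,0,0.4]'
cat > ms.py <<'E'
from mould import *
try: mould()
except Exception as e: print(e)
p,d=cam('scene'); P=cloud('scene',d); h=cv2.cvtColor(p,cv2.COLOR_RGB2HSV); z=P[...,2]
red=((h[...,0]<14)|(h[...,0]>172))&(h[...,1]>110)&(h[...,2]>50)
mk=rect(P,red&(z>.054)&(z<.068),'scene top',280,430,140,260,.06,'scene')
m2=rect(P,red&(z>.004)&(z<.2),'scene all',280,430,140,260,.06,'scene')
A=P[mk];print('top face extents fence', [np.percentile([(q-F)@a*1e3 for q in A],[1,99]).round(1) for a in (X,Y)])
vv,uu=np.where(m2); a,b=vv.min()-25,uu.min()-50
cv2.imwrite('pics/last.png',cv2.resize(p[max(a,0):a+130,b:b+170,::-1],None,fx=4,fy=4,interpolation=cv2.INTER_CUBIC)); print('crop off',b,a)
go()
E
python3 ms.py; cp pics/last.png pics/s7.png
```

```text
t: 13.9
eef_pos: [0.5398, 0.0254, 0.0452]
tool_rot: [-3.13, -0.876, 1.427]
wrist_force: [-0.0, 0.2, -1.0]
opening: 0.699
mould n 1447 z 0.060 c [561.4 149. ] size [105.8 117.8] ang 82.61 corners [[496.0, 104.0], [613.0, 89.0], [627.0, 194.0], [510.0, 209.0]]
centre in fence frame [   2.9 -100.8   30. ] yaw rel fence -0.31661956787110057
scene top n 921 z 0.060 c [566.1 143.7] size [115.3 121.5] ang 83.32 corners [[499.0, 94.0], [620.0, 79.0], [633.0, 194.0], [512.0, 208.0]]
scene all n 1325 z 0.059 c [571.7 131.9] size [146.6 148.4] ang 82.42 corners [[489.0, 69.0], [636.0, 49.0], [655.0, 195.0], [508.0, 214.0]]
top face extents fence [array([-50.4,  64.7]), array([-155.1,  -49.8])]
crop off 289 151
t 14.00 tcp [541.2  26.3  47.9] fence [  -2.1 -225.1   47.9] rpy [-3.137 -0.87   1.436] F [0.8 0.3 0.4] op 0.70
```

View pics/s7.png

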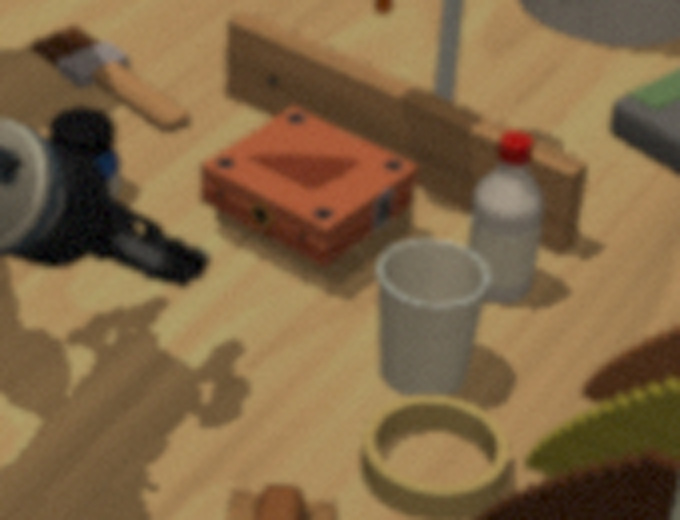

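The mould is square: -0.3° to the fence, centre at x' ≈ 3–7, y' ≈ -101. The fingers are tilted about 50°, pointing at the ledge from crop (200,262). Now I'll work out the approach and the tipping arc.

```bash
cat > arc.py <<'E'
from h import *
import sys
a=rot(1.4475,.87); x0=float(sys.argv[1])
print('approach'); go((W(x0,-166,9),a),(W(x0,-145,9),a))
E
python3 arc.py 2
```

```text
approach
t 14.00 tcp [541.2  26.3  47.9] fence [  -2.1 -225.1   47.9] rpy [-3.137 -0.87   1.436] F [0.8 0.3 0.4] op 0.70
[ 8.4  3.7 70.2] [ 0.005  0.    -0.008]
[22.   3.5 86.3] [ 0.005  0.    -0.008]
```

```bash
python3 -m pendant '[4,2,30,0,0,0,0.4, 8,4,55,0,0,0,0.4, 8,4,70,0,0,0,0.4, 12,4,75,0,0,0,0.4, 16,4,79,0,0,0,0.4, 19,4,83,0,0,0,0.4, 22,4,86,0,0,0,0.4, 22,4,86,0,0,0,0.4]'
python3 - <<'E'
from h import *
a=rot(1.4475,.87)
# TCP arc about heel, relative to present tcp
o=robot.get_obs(); p=fr(o['eef_pos']); r0=np.array([-96.,26.])
tg=[]
for ph in (6,12,18,24,30,36,42,48,54,60):
    t=np.radians(-ph); q=np.array([[np.cos(t),-np.sin(t)],[np.sin(t),np.cos(t)]])@r0-r0
    tg.append((W(p[0],p[1]+q[0],p[2]+q[1]),a))
go(*tg)
E
```

```text
t: 14.67
eef_pos: [0.5565, 0.1057, 0.0116]
tool_rot: [3.138, -0.869, 1.444]
wrist_force: [0.4, -0.1, 0.5]
opening: 0.702
t 14.67 tcp [556.5 105.7  11.6] fence [   3.3 -144.4   11.6] rpy [ 3.138 -0.869  1.444] F [ 0.4 -0.1  0.5] op 0.70
[ 9.6  0.  -3.9] [ 0.006  0.001 -0.002]
[19.6  0.  -6.8] [ 0.006  0.001 -0.002]
[29.9  0.  -8.6] [ 0.006  0.001 -0.002]
[40.2 -0.  -9.3] [ 0.006  0.001 -0.002]
[50.7 -0.  -9. ] [ 0.006  0.001 -0.002]
[61.  -0.1 -7.5] [ 0.006  0.001 -0.002]
[71.1 -0.1 -5. ] [ 0.006  0.001 -0.002]
[80.8 -0.2 -1.4] [ 0.006  0.001 -0.002]
[90.2 -0.2  3.1] [ 0.006  0.001 -0.002]
[99.  -0.3  8.6] [ 0.006  0.001 -0.002]
```

```bash
python3 -m pendant '[4,0,-3,0,0,0,0.4, 8,0,-6,0,0,0,0.4, 12,0,-8,0,0,0,0.4]'; python3 ms.py; cp pics/last.png pics/s8.png
```

```text
t: 14.92
eef_pos: [0.5565, 0.1064, 0.0257]
tool_rot: [3.14, -0.87, 1.441]
wrist_force: [-0.6, -0.0, 0.2]
opening: 0.696
mould n 1450 z 0.060 c [561.1 149.3] size [105.3 118.7] ang 82.75 corners [[496.0, 105.0], [613.0, 90.0], [627.0, 194.0], [509.0, 209.0]]
centre in fence frame [   2.5 -100.6   30. ] yaw rel fence -0.18373077392578807
scene top n 905 z 0.060 c [566.  144.8] size [113.3 122.1] ang 83.32 corners [[499.0, 96.0], [620.0, 81.0], [633.0, 194.0], [512.0, 208.0]]
scene all n 1197 z 0.060 c [572.  132.5] size [150.2 148.1] ang 82.71 corners [[489.0, 67.0], [636.0, 49.0], [655.0, 198.0], [508.0, 216.0]]
top face extents fence [array([-51. ,  64.5]), array([-154.3,  -48.9])]
crop off 289 151
t 15.02 tcp [556.9 106.5  26.2] fence [   3.6 -143.6   26.2] rpy [ 3.138 -0.87   1.443] F [ 0.5 -0.4  0.2] op 0.70
```

View pics/s8.png

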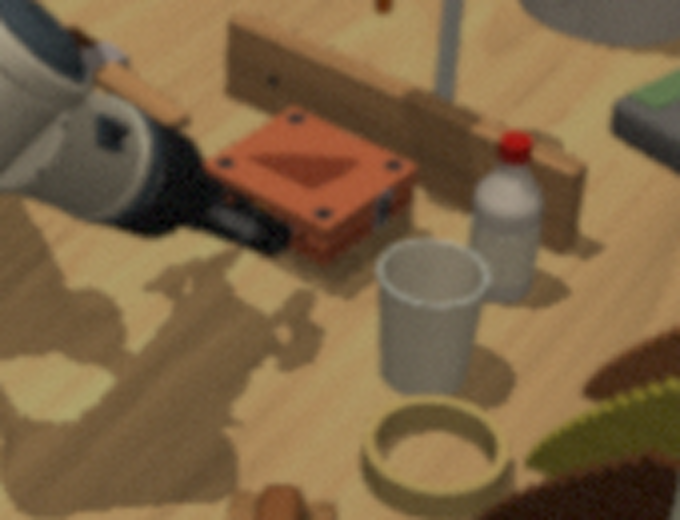

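The fingertips are just in front of the ledge (crop (285,238)), not under it. I'll back off, lower, and advance further by feel.

```bash
python3 -m pendant '[-8,0,-7,0,0,0,0.4, -22,0,3,0,0,0,0.4, -22,0,6,0,0,0,0.4, -19,0,10,0,0,0,0.4, -15,0,14,0,0,0,0.4, -12,0,17,0,0,0,0.4, -9,0,20,0,0,0,0.4, -9,0,20,0,0,0,0.4]'; python3 -c "
from h import *; go()"
```

```text
t: 15.68
eef_pos: [0.5575, 0.1173, 0.0056]
tool_rot: [3.14, -0.87, 1.443]
wrist_force: [0.2, -0.3, 0.7]
opening: 0.698
t 15.68 tcp [557.5 117.3   5.6] fence [   2.8 -132.8    5.6] rpy [ 3.14  -0.87   1.443] F [ 0.2 -0.3  0.7] op 0.70
```

```bash
python3 -m pendant '[2.6,0,3.1,0,0,0,0.4, 5.2,0,6.2,0,0,0,0.4, 5.2,0,6.2,0,0,0,0.4]'; python3 -m pendant '[4,0,-3,0,0,0,0.4, 8,0,-6,0,0,0,0.4, 8,0,-6,0,0,0,0.4]'
```

```text
t: 15.93
eef_pos: [0.5587, 0.125, 0.0054]
tool_rot: [3.14, -0.87, 1.442]
wrist_force: [-0.3, 0.3, 0.2]
opening: 0.701
t: 16.18
eef_pos: [0.559, 0.1249, 0.0163]
tool_rot: [3.139, -0.87, 1.443]
wrist_force: [0.1, -0.0, 0.1]
opening: 0.699
```

```bash
python3 -m pendant '[4,0,-3,0,0,0,0.4, 8,0,-6,0,0,0,0.4, 12,0,-10,0,0,0,0.4, 12,0,-10,0,0,0,0.4]'; python3 ms.py; cp pics/last.png pics/s9.png
```

```text
t: 16.52
eef_pos: [0.5593, 0.125, 0.0324]
tool_rot: [3.138, -0.871, 1.444]
wrist_force: [-0.2, 0.1, 0.9]
opening: 0.7
mould n 1460 z 0.060 c [562.8 157.9] size [111.1 118.4] ang 83.22 corners [[497.0, 110.0], [615.0, 96.0], [628.0, 206.0], [511.0, 220.0]]
centre in fence frame [  3.1 -91.8  30. ] yaw rel fence 0.29229766845702443
scene top n 830 z 0.060 c [567.5 153.8] size [118.7 122. ] ang 82.23 corners [[499.0, 103.0], [620.0, 87.0], [636.0, 204.0], [515.0, 221.0]]
scene all n 1110 z 0.060 c [575.2 143.4] size [152.2 144.1] ang 85.29 corners [[497.0, 73.0], [641.0, 62.0], [653.0, 213.0], [510.0, 225.0]]
top face extents fence [array([-51.1,  64.9]), array([-142.2,  -37. ])]
crop off 294 150
t 16.62 tcp [558.9 125.   31.4] fence [   3.3 -124.9   31.4] rpy [ 3.139 -0.87   1.442] F [ 0.7 -0.9  1.8] op 0.70
```

View pics/s9.png

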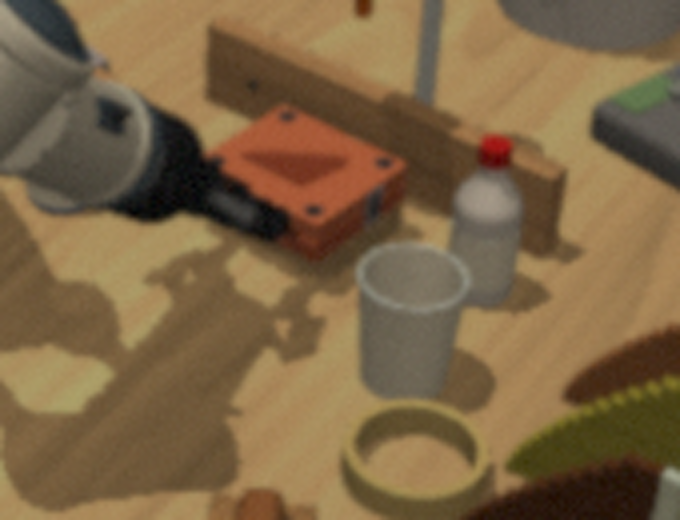

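The mould slid about 9 mm without tilting, so the fingers are not lifting it. I'll locate the fingertips directly in the depth cloud.

```bash
cat > tip.py <<'E'
from h import *
o=robot.get_obs(); Rt=R.from_euler('xyz',o['tool_rot'])
for n in('scene','top'):
    p,d=cam(n); P=cloud(n,d).reshape(-1,3); h=cv2.cvtColor(p,cv2.COLOR_RGB2HSV).reshape(-1,3)
    ok=np.isfinite(P).all(1)&(h[:,2]<75); Q=Rt.inv().apply(P[ok]-o['eef_pos'])*1e3
    s=(abs(Q[:,1])<70)&(Q[:,2]>-60)&(Q[:,2]<10)&(abs(Q[:,0])<30)&(P[ok][:,2]>.008); Q=Q[s]
    for sg in(-1,1):
        q=Q[Q[:,1]*sg>0]
        if len(q)<5: print(n,sg,len(q)); continue
        print(n,'finger',sg,len(q),'tool z max',np.percentile(q[:,2],[90,97,100]).round(1))
        for lo in(-60,-45,-35,-25,-15,-5):
            w=q[(q[:,2]>lo)&(q[:,2]<lo+10)]
            if len(w)>3: print('   z',lo,'n',len(w),'x',np.percentile(w[:,0],[5,95]).round(1),'y',np.percentile(w[:,1],[5,95]).round(1))
d=None
p,d=cam('top'); P=cloud('top',d); z=P[...,2]; v,u=np.where((z>.05)&(z<.12)&(p[...,0]>1.5*p[...,2])); k=(u>225)&(u<330)&(v>110)&(v<230)
A=P[v[k],u[k]]-F; A=np.c_[A@X,A@Y,A@Z]; k=(A[:,1]>-.16)&(A[:,1]<-.01)&(abs(A[:,0])<.08);A=A[k]; c=np.linalg.lstsq(np.c_[A[:,:2],np.ones(len(A))],A[:,2],rcond=None)[0]; print('top plane slopes',c,len(A))
E
python3 tip.py
```

```text
scene finger -1 5 tool z max [-23.5 -23.2 -23.1]
scene finger 1 30 tool z max [-3.2  5.2  7.6]
   z -45 n 4 x [-3.5  6.5] y [42.  42.9]
   z -25 n 8 x [-7.9  0.2] y [32.6 39.8]
   z -15 n 10 x [-12.6   2.5] y [25.5 60.9]
top finger -1 19 tool z max [-18.9  -6.6   6.6]
   z -60 n 4 x [7.1 9.3] y [-42.8 -40.4]
   z -25 n 6 x [ 5.3 23.2] y [-46.2 -39.2]
top finger 1 38 tool z max [-16.3 -12.8  -8.1]
   z -60 n 9 x [-0.5 11.5] y [28.4 41.6]
   z -45 n 9 x [ 2.9 12.8] y [27.9 39. ]
   z -25 n 7 x [17.3 22.2] y [42.8 50.5]
top plane slopes [0.00077751 0.00131433 0.05964528] 1456
```

The tips sit about 25 mm behind the TCP when open, so they passed above the ledge. I'll back off, nearly close the jaws so the tips are at the TCP, and go in low.

```bash
python3 -m pendant '[-20,0,-25,0,0,0,-0.7, -30,0,-36,0,0,0,-0.7, -38,0,-29,0,0,0,-0.7, -42,0,-25,0,0,0,-0.7, -42,0,-25,0,0,0,-0.7]'; python3 -c "
from h import *; a=rot(1.4475,.87); go((W(3,-160,11),a),(W(3,-141,11),a),(W(3,-135,11),a))"; python3 tip.py
```

```text
t: 17.18
eef_pos: [0.5512, 0.0802, 0.0124]
tool_rot: [-3.136, -0.871, 1.436]
wrist_force: [0.9, 1.1, -0.2]
opening: 0.152
t 17.18 tcp [551.2  80.2  12.4] fence [   1.2 -170.4   12.4] rpy [-3.136 -0.871  1.436] F [ 0.9  1.1 -0.2] op 0.15
[5.7 1.7 8.8] [ 0.003 -0.001 -0.007]
[17.9  1.6 23.4] [ 0.003 -0.001 -0.007]
[21.8  1.6 28. ] [ 0.003 -0.001 -0.007]
scene -1 0
scene 1 0
top finger -1 19 tool z max [-34.6 -30.4 -29.3]
   z -60 n 7 x [ 7.7 14.6] y [-19.5 -14.6]
   z -45 n 7 x [ 5.3 12.4] y [-18.3 -14.1]
top finger 1 25 tool z max [-35.8 -31.1 -30.4]
   z -60 n 11 x [-4.1 16.2] y [ 4.5 14.3]
   z -45 n 7 x [ 4.  13.6] y [ 4.7 15.8]
top plane slopes [-0.00216456  0.00205585  0.05986555] 1441
```

```bash
python3 -m pendant '[-1.5,2,1.3,0,0,0,-0.7, -3,2,2.6,0,0,0,-0.7, -3,2,2.6,0,0,0,-0.7]'; python3 -m pendant '[-1.5,0,1.3,0,0,0,-0.7, -3,0,2.6,0,0,0,-0.7, -3,0,2.6,0,0,0,-0.7]'
```

```text
t: 17.58
eef_pos: [0.5544, 0.0794, 0.0104]
tool_rot: [-3.141, -0.87, 1.441]
wrist_force: [-0.2, 0.3, -0.3]
opening: 0.154
t: 17.83
eef_pos: [0.5542, 0.0792, 0.0062]
tool_rot: [-3.141, -0.87, 1.44]
wrist_force: [-0.1, 0.0, -0.8]
opening: 0.151
```

```bash
python3 -m pendant '[-2,0,1.7,0,0,0,-0.7, -2,0,1.7,0,0,0,-0.7]'; python3 -m pendant '[-2,0,1.7,0,0,0,-0.7, -2,0,1.7,0,0,0,-0.7]'
```

```text
t: 18.0
eef_pos: [0.5543, 0.0791, 0.0035]
tool_rot: [-3.141, -0.87, 1.44]
wrist_force: [-0.1, 0.3, 0.2]
opening: 0.152
t: 18.17
eef_pos: [0.5543, 0.0791, 0.0009]
tool_rot: [-3.141, -0.87, 1.44]
wrist_force: [-0.9, 0.3, 0.5]
opening: 0.148
```

```bash
python3 -m pendant '[-2,0,1.7,0,0,0,-0.7, -2,0,1.7,0,0,0,-0.7]'; python3 -m pendant '[-2,0,1.7,0,0,0,-0.7, -2,0,1.7,0,0,0,-0.7]'
```

```text
t: 18.33
eef_pos: [0.5543, 0.0792, -0.0018]
tool_rot: [-3.141, -0.87, 1.44]
wrist_force: [-0.5, -0.1, -0.1]
opening: 0.149
t: 18.5
eef_pos: [0.5543, 0.0792, -0.0043]
tool_rot: [-3.141, -0.87, 1.44]
wrist_force: [0.1, 0.1, -0.2]
opening: 0.149
```

```bash
cat > tip2.py <<'E'
from h import *
o=robot.get_obs(); Rt=R.from_euler('xyz',o['tool_rot'])
for n in('scene','top'):
    p,d=cam(n); P=cloud(n,d).reshape(-1,3); c=p.reshape(-1,3)
    ok=np.isfinite(P).all(1); ok[ok]&=P[ok][:,2]>.006
    Q=Rt.inv().apply(P[ok]-o['eef_pos'])*1e3; c=c[ok]; f=np.array([fr(x) for x in P[ok][(abs(Q)<60).all(1)]]); c=c[(abs(Q)<60).all(1)]; Q=Q[(abs(Q)<60).all(1)]
    s=(abs(Q[:,1])<45)&(abs(Q[:,0])<25)&(c[:,0]<1.35*c[:,2]+25)
    i=np.where(s)[0]; i=i[np.argsort(-Q[i,2])][:14]
    print(n)
    for k in i: print('  tool',Q[k].round(0),'fence',f[k],'rgb',c[k])
E
python3 tip2.py
```

```text
scene
  tool [ -6.  17. -30.] fence [  21.5 -197.8   10.9] rgb [78 62 42]
  tool [ 11.  14. -34.] fence [  18.2 -190.3   26. ] rgb [123 110  76]
  tool [  4.  20. -37.] fence [  24.2 -197.2   22.6] rgb [77 64 43]
  tool [ -2.  22. -40.] fence [  25.9 -203.4   20. ] rgb [70 57 40]
top
  tool [17. 17.  4.] fence [  21.2 -156.6    6. ] rgb [146 137  99]
  tool [ 19. -14.   3.] fence [  -9.6 -155.8    8.2] rgb [146 142 102]
  tool [17. -4. -1.] fence [-1.000e-01 -1.603e+02  9.200e+00] rgb [142 134  94]
  tool [ 16. -13.  -1.] fence [  -8.9 -161.7    8.9] rgb [144 141 100]
  tool [14. -7. -2.] fence [  -2.4 -163.6    8.2] rgb [144 139  99]
  tool [11.  0. -5.] fence [   4.5 -168.4    7.2] rgb [143 130  93]
  tool [ 9. 43. -6.] fence [  47.7 -170.4    6.1] rgb [143 134  95]
  tool [  4. -25. -13.] fence [ -21.2 -178.5    7. ] rgb [140 126  89]
  tool [  2.  14. -15.] fence [  18.7 -181.1    6.5] rgb [125 115  87]
  tool [  8.  10. -21.] fence [  14.3 -182.4   15.2] rgb [108  99  81]
  tool [  7. -14. -23.] fence [  -9.8 -183.3   15.8] rgb [121 118  90]
  tool [  4.   5. -23.] fence [   9.2 -186.1   13.1] rgb [106  93  66]
  tool [ 11.  -9. -25.] fence [  -4.5 -182.8   19.8] rgb [108 102  80]
  tool [  3.   5. -26.] fence [   9.4 -189.1   14.2] rgb [95 88 63]
```

The depth points put the real fingertip about 22 mm behind the TCP, so it is now just above the bench with its upper corner at z≈18. It should go under the ledge; advancing 46 mm.

```bash
python3 -m pendant '[10,0,12,0,0,0,-0.7, 18,0,21,0,0,0,-0.7, 23,0,27,0,0,0,-0.7, 27,0,32,0,0,0,-0.7, 30,0,35,0,0,0,-0.7, 30,0,35,0,0,0,-0.7]'; python3 -m pendant '[4,0,-3,0,0,0,-0.7, 8,0,-6,0,0,0,-0.7, 12,0,-10,0,0,0,-0.7, 12,0,-10,0,0,0,-0.7]'
cat > ori.py <<'E'
from h import *
def ori(lo=.03):
    o=robot.get_obs(); print('t %.2f tcp'%o['t'],fr(o['eef_pos']),'F',np.round(o['wrist_force'],1))
    for n in('top','scene'):
        p,d=cam(n); P=cloud(n,d); h=cv2.cvtColor(p,cv2.COLOR_RGB2HSV)
        red=((h[...,0]<14)|(h[...,0]>172))&(h[...,1]>95)&(h[...,2]>50)&np.isfinite(P).all(-1)
        A=P[red]-F; A=np.c_[A@X,A@Y,A@Z]*1e3
        A=A[(abs(A[:,0])<90)&(A[:,1]>-190)&(A[:,1]<3)&(A[:,2]>5)&(A[:,2]<140)]
        # dominant plane by RANSAC
        rng=np.random.default_rng(0); best=0
        for _ in range(300):
            a=A[rng.choice(len(A),3,False)]; nn=np.cross(a[1]-a[0],a[2]-a[0]); L=np.linalg.norm(nn)
            if L<100: continue
            nn/=L; k=abs((A-a[0])@nn)<2.5
            if k.sum()>best: best=k.sum(); B=A[k]
        c=B.mean(0); nn=np.linalg.svd(B-c,full_matrices=False)[2][2]; nn*=np.sign(nn[2]) or 1
        print(n,len(A),'inl',best,'normal',nn.round(3),'c',c.round(1),'ext',[np.percentile(A[:,i],[1,99]).round(0).tolist() for i in range(3)])
if __name__=='__main__': ori()
E
python3 ori.py
```

```text
t: 19.1
eef_pos: [0.5603, 0.1257, -0.0034]
tool_rot: [3.141, -0.87, 1.442]
wrist_force: [0.4, 0.7, -0.5]
opening: 0.147
t: 19.43
eef_pos: [0.5613, 0.1242, 0.0136]
tool_rot: [3.138, -0.869, 1.443]
wrist_force: [-0.1, -2.1, -1.4]
opening: 0.146
t 19.43 tcp [   5.8 -125.5   13.6] F [-0.1 -2.1 -1.4]
top 1479 inl 903 normal [-0.005  0.101  0.995] c [  4.2 -81.9  64.2] ext [[-54.0, 62.0], [-134.0, 1.0], [45.0, 72.0]]
scene 1213 inl 676 normal [0.001 0.071 0.997] c [  7.7 -86.5  64. ] ext [[-52.0, 66.0], [-141.0, 1.0], [19.0, 70.0]]
```

It is tipping now: 6° tilt with the foot on the bench. Continuing along the arc.

```bash
python3 -m pendant '[5,0,-1.5,0,0,0,-0.7, 10,0,-3,0,0,0,-0.7, 15,0,-4,0,0,0,-0.7, 20,0,-4.8,0,0,0,-0.7, 26,0,-5.2,0,0,0,-0.7, 31,0,-5.5,0,0,0,-0.7, 36,0,-5.3,0,0,0,-0.7, 41,0,-5,0,0,0,-0.7, 41,0,-5,0,0,0,-0.7]'; python3 ori.py
```

```text
t: 20.28
eef_pos: [0.5638, 0.1481, 0.0479]
tool_rot: [3.139, -0.87, 1.443]
wrist_force: [-1.0, -2.8, -0.5]
opening: 0.152
t 20.28 tcp [   5.3 -101.4   47.9] F [-1.  -2.8 -0.5]
top 1546 inl 965 normal [0.003 0.205 0.979] c [  3.2 -59.7  69.2] ext [[-54.0, 61.0], [-114.0, 1.0], [25.0, 83.0]]
scene 989 inl 567 normal [-0.001  0.191  0.982] c [  9.2 -63.1  70.1] ext [[-58.0, 66.0], [-178.0, 0.0], [29.0, 127.0]]
```

Run:
```python
from h import *
p,d=cam('scene'); q,e=cam('top')
a=cv2.resize(p[130:230,280:440,::-1],None,fx=5,fy=5,interpolation=cv2.INTER_CUBIC)
cv2.imwrite('pics/s10.png',a)
```

```text
(no output)
```

View pics/s10.png

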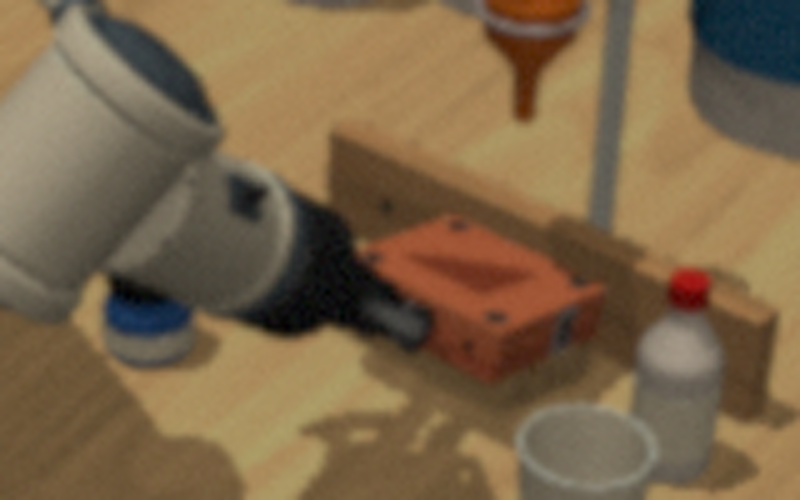

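The mould is tilted about 12° with its foot near the fence, but the pads (crop (425,335)) have slid in front of the ledge. I'll set it down slowly, straight down, and re-insert deeper now that it is near the fence.

```bash
python3 -m pendant '[-2,0,1.6,0,0,0,-0.7, -4,0,3.2,0,0,0,-0.7, -6,0,5,0,0,0,-0.7, -8,0,6.6,0,0,0,-0.7, -10,0,8.4,0,0,0,-0.7, -12,0,10,0,0,0,-0.7, -14,0,11.7,0,0,0,-0.7, -16,0,13.4,0,0,0,-0.7, -18,0,15,0,0,0,-0.7, -20,0,17,0,0,0,-0.7]'; python3 ori.py
```

```text
t: 21.32
eef_pos: [0.564, 0.1473, 0.021]
tool_rot: [3.14, -0.87, 1.442]
wrist_force: [-0.7, -5.4, 3.3]
opening: 0.144
t 21.32 tcp [   5.6 -102.2   21. ] F [-0.7 -5.4  3.3]
top 1508 inl 896 normal [ 0.002 -0.005  1.   ] c [  2.4 -60.7  59.7] ext [[-54.0, 62.0], [-113.0, 1.0], [23.0, 66.0]]
scene 1183 inl 663 normal [-0.005  0.002  1.   ] c [  8.1 -64.5  60.6] ext [[-60.0, 66.0], [-122.0, 1.0], [22.0, 68.0]]
```

```bash
python3 -m pendant '[-13,0,-15,0,0,0,-0.7, -21,0,-25,0,0,0,-0.7, -30,0,-18,0,0,0,-0.7, -41,0,-9,0,0.03,0,-0.7, -41,0,-9,0,0.06,0,-0.7, -41,0,-9,0,0.06,0,-0.7]'; python3 -c "
from h import *; a=rot(1.4475,.93); go((W(4.5,-110,-4.5),a),(W(4.5,-93,-4),a),(W(4.5,-80,-3.5),a))"
```

```text
t: 21.92
eef_pos: [0.5592, 0.1145, -0.0059]
tool_rot: [-3.139, -0.933, 1.436]
wrist_force: [1.0, -0.4, 1.5]
opening: 0.147
t 21.92 tcp [559.2 114.5  -5.9] fence [   4.9 -135.4   -5.9] rpy [-3.139 -0.933  1.436] F [ 1.  -0.4  1.5] op 0.15
[16.3 -0.6 19.5] [ 0.006 -0.003 -0.007]
[26.8 -0.8 32.9] [ 0.006 -0.003 -0.007]
[34.9 -0.9 43. ] [ 0.006 -0.003 -0.007]
```

```bash
python3 -m pendant '[9,0,10,0,0,0,-0.7, 16,0,19,0,0,0,-0.7, 22,0,26,0,0,0,-0.7, 27,0,33,0,0,0,-0.7, 31,0,38,0,0,0,-0.7, 35,0,43,0,0,0,-0.7, 35,0,43,0,0,0,-0.7]'; python3 ori.py
```

```text
t: 22.5
eef_pos: [0.566, 0.169, -0.0045]
tool_rot: [-3.141, -0.925, 1.44]
wrist_force: [1.4, -6.1, -3.6]
opening: 0.149
t 22.50 tcp [  4.9 -80.4  -4.5] F [ 1.4 -6.1 -3.6]
top 1455 inl 863 normal [-0.008  0.018  1.   ] c [  1.8 -53.8  59.8] ext [[-54.0, 63.0], [-103.0, 1.0], [39.0, 67.0]]
scene 1263 inl 704 normal [-0.002  0.008  1.   ] c [  6.8 -53.9  60.8] ext [[-59.0, 66.0], [-107.0, 1.0], [20.0, 65.0]]
```

The ledge now presses on the fingers and the mould is against the fence. Lifting along the ladder path.

```bash
python3 -m pendant '[3,0,-3,0,0,0,-0.7, 5.5,0,-6,0,0,0,-0.7, 8.5,0,-9,0,0,0,-0.7, 11.3,0,-11.6,0,0,0,-0.7, 14,0,-14,0,0,0,-0.7, 17,0,-16.5,0,0,0,-0.7, 20,0,-19,0,0,0,-0.7, 22,0,-21,0,0,0,-0.7]'; python3 ori.py
```

```text
t: 23.27
eef_pos: [0.5656, 0.1642, 0.0262]
tool_rot: [-3.141, -0.926, 1.439]
wrist_force: [-2.2, -8.9, -2.6]
opening: 0.15
t 23.27 tcp [  5.1 -85.2  26.2] F [-2.2 -8.9 -2.6]
top 1485 inl 920 normal [0.003 0.294 0.956] c [  2.8 -51.5  75.4] ext [[-54.0, 62.0], [-106.0, 1.0], [52.0, 92.0]]
scene 1026 inl 478 normal [-0.003  0.29   0.957] c [  7.  -52.7  77.1] ext [[-53.0, 66.0], [-146.0, 1.0], [33.0, 93.0]]
```

```bash
python3 -m pendant '[4.5,0,-3.5,0,0,0,-0.7, 9,0,-6.5,0,0,0,-0.7, 12,0,-8,0,0,0,-0.7, 15,0,-9.2,0,0,0,-0.7, 17.5,0,-10.2,0,0,0,-0.7, 20,0,-11.2,0,0,0,-0.7, 23,0,-11.8,0,0,0,-0.7, 26,0,-12.2,0,0,0,-0.7]'; python3 ori.py
```

```text
t: 24.03
eef_pos: [0.5664, 0.1674, 0.0533]
tool_rot: [-3.141, -0.921, 1.438]
wrist_force: [-8.8, -32.9, 0.7]
opening: 0.151
t 24.03 tcp [  5.5 -82.   53.3] F [ -8.8 -32.9   0.7]
top 1439 inl 873 normal [0.002 0.525 0.851] c [  3.5 -47.2  90.1] ext [[-54.0, 62.0], [-104.0, 1.0], [47.0, 116.0]]
scene 720 inl 246 normal [ 0.015 -0.825  0.565] c [ 11.8 -94.4 103.7] ext [[-53.0, 66.0], [-147.0, 1.0], [33.0, 123.0]]
```

Tilt is 32°, but I'm pressing into the fence with 33 N. I'll ease back while lifting so the foot can slide out.

```bash
python3 -m pendant '[-1,0,-3,0,0,0,-0.7, 1.3,0,-4.1,0,0,0,-0.7, 3.6,0,-5.2,0,0,0,-0.7, 5.5,0,-6,0,0,0,-0.7, 5.5,0,-6,0,0,0,-0.7]'; python3 ori.py
```

```text
t: 24.55
eef_pos: [0.5663, 0.1706, 0.0641]
tool_rot: [3.141, -0.93, 1.443]
wrist_force: [-0.3, 0.6, -1.1]
opening: 0.15
t 24.55 tcp [  5.1 -78.7  64.1] F [-0.3  0.6 -1.1]
top 1258 inl 748 normal [0.004 0.714 0.701] c [  1.2 -39.1  82.6] ext [[-55.0, 61.0], [-95.0, 1.0], [40.0, 117.0]]
scene 613 inl 248 normal [ 0.015 -0.671  0.741] c [ 12.6 -83.7 105.5] ext [[-59.0, 66.0], [-141.0, 1.0], [20.0, 129.0]]
```

45° with almost no force. Continuing slowly through the balance point.

```bash
python3 -m pendant '[2.2,0,0.4,0,0,0,-0.7, 4.5,0,0.8,0,0,0,-0.7, 6.9,0,1.6,0,0,0,-0.7, 9.3,0,2.4,0,0,0,-0.7, 11,0,3.4,0,0,0,-0.7, 11,0,3.4,0,0,0,-0.7]'; python3 ori.py
```

```text
t: 25.15
eef_pos: [0.5678, 0.1795, 0.0709]
tool_rot: [3.14, -0.93, 1.442]
wrist_force: [0.0, -1.9, -0.9]
opening: 0.154
t 25.15 tcp [  5.4 -69.8  70.9] F [ 0.  -1.9 -0.9]
top 1072 inl 566 normal [0.001 0.821 0.571] c [  2.6 -32.1  81.6] ext [[-62.0, 62.0], [-85.0, 1.0], [33.0, 121.0]]
scene 582 inl 248 normal [ 0.001 -0.594  0.804] c [ 11.9 -73.  110.2] ext [[-50.0, 66.0], [-117.0, 1.0], [18.0, 123.0]]
```

```bash
python3 -m pendant '[1.3,0,0.7,0,0,0,-0.7, 2.6,0,1.4,0,0,0,-0.7, 4,0,2.1,0,0,0,-0.7, 5.2,0,2.8,0,0,0,-0.7, 6.3,0,3.6,0,0,0,-0.7, 7.4,0,4.5,0,0,0,-0.7, 7.4,0,4.5,0,0,0,-0.7]'; python3 ori.py
```

```text
t: 25.83
eef_pos: [0.5695, 0.186, 0.075]
tool_rot: [3.138, -0.929, 1.443]
wrist_force: [-2.7, -10.0, 5.1]
opening: 0.152
t 25.83 tcp [  6.3 -63.1  75. ] F [ -2.7 -10.    5.1]
top 907 inl 424 normal [-0.003  0.878  0.479] c [  1.7 -27.5  81.1] ext [[-53.0, 63.0], [-77.0, 1.0], [28.0, 122.0]]
scene 557 inl 223 normal [ 0.007 -0.424  0.905] c [ 11.2 -63.4 112.5] ext [[-47.0, 66.0], [-94.0, -0.0], [19.0, 126.0]]
```

```bash
python3 -m pendant '[1,0,1.2,0,0,0,-0.7, 2.2,0,2.5,0,0,0,-0.7, 3.5,0,4,0,0,0,-0.7, 4.8,0,5.5,0,0,0,-0.7, 6,0,7,0,0,0,-0.7, 6,0,7,0,0,0,-0.7]'; python3 ori.py
```

```text
t: 26.43
eef_pos: [0.5721, 0.1949, 0.0789]
tool_rot: [3.131, -0.932, 1.448]
wrist_force: [-4.0, -14.4, 15.0]
opening: 0.15
t 26.43 tcp [  7.8 -53.9  78.9] F [ -4.  -14.4  15. ]
top 678 inl 316 normal [-0.005 -0.358  0.934] c [  5.7 -48.8 112.1] ext [[-55.0, 64.0], [-65.0, 2.0], [24.0, 121.0]]
scene 522 inl 222 normal [-0.009 -0.329  0.944] c [ 12.6 -51.7 112.3] ext [[-47.0, 68.0], [-69.0, 1.0], [15.0, 121.0]]
```

```bash
python3 -m pendant '[3.6,0,-0.2,0,0,0,-0.7, 5.8,0,1.9,0,0,0,-0.7, 7.6,0,4.3,0,0,0,-0.7, 9,0,7,0,0,0,-0.7, 10.8,0,9.4,0,0,0,-0.7, 10.8,0,9.4,0,0,0,-0.7]'; python3 ori.py
```

```text
t: 27.03
eef_pos: [0.5736, 0.2111, 0.0819]
tool_rot: [3.132, -0.935, 1.448]
wrist_force: [0.4, -2.8, 12.6]
opening: 0.15
t 27.03 tcp [  7.3 -37.7  81.9] F [ 0.4 -2.8 12.6]
top 473 inl 260 normal [ 0.01  -0.175  0.984] c [  5.3 -31.4 108.3] ext [[-75.0, 84.0], [-46.0, 2.0], [27.0, 115.0]]
scene 471 inl 193 normal [ 0.01  -0.076  0.997] c [ 12.9 -31.1 109.2] ext [[-46.0, 67.0], [-55.0, 1.0], [10.0, 114.0]]
```

```bash
python3 -m pendant '[3,0,0.5,0,0,0,-0.7, 5,0,3,0,0,0,-0.7, 6.5,0,5,0,0,0,-0.7, 8,0,7,0,0,0,-0.7, 9,0,8.5,0,0,0,-0.7, 9,0,8.5,0,0,0,-0.7]'; python3 ori.py
```

```text
t: 27.63
eef_pos: [0.5744, 0.2228, 0.0818]
tool_rot: [3.136, -0.932, 1.445]
wrist_force: [0.3, -1.7, 7.1]
opening: 0.15
t 27.63 tcp [  6.6 -25.9  81.8] F [ 0.3 -1.7  7.1]
top 430 inl 252 normal [0.005 0.029 1.   ] c [ -2.1 -19.  103.7] ext [[-81.0, 83.0], [-40.0, 2.0], [24.0, 110.0]]
scene 432 inl 168 normal [0.006 0.055 0.998] c [ 16.3 -18.9 104.7] ext [[-44.0, 68.0], [-44.0, 1.0], [6.0, 109.0]]
```

Upright. A light press to the fence, then I'll withdraw along the fingers and measure.

```bash
python3 -m pendant '[2,0,1,0,0,0,-0.7, 3.5,0,2,0,0,0,-0.7, 3.5,0,2,0,0,0,-0.7, 3,0,-5,0,0,0,-0.7, 3,0,-15,0,0,0,-0.7, 3,0,-40,0,0,0,-0.7, 3,0,-80,0,0,0,-0.7, 3,0,-120,0,0,0,-0.7, 3,0,-150,0,0,0,-0.7]'
cat > fin.py <<'E'
from ori import *
ori()
for n in('top','scene'):
    p,d=cam(n); P=cloud(n,d); h=cv2.cvtColor(p,cv2.COLOR_RGB2HSV); A=P-F; A=np.stack([A@X,A@Y,A@Z],-1)*1e3
    red=((h[...,0]<16)|(h[...,0]>172))&(h[...,1]>95)&(h[...,2]>50)
    m=red&(A[...,2]>97)&(A[...,2]<112)&(abs(A[...,0])<95)&(A[...,1]>-60)&(A[...,1]<15)
    print(n,'top face x',np.percentile(A[m][:,0],[1,5,95,99]).round(1),'y',np.percentile(A[m][:,1],[2,98]).round(1),m.sum())
    v,u=np.where(m); w=onplane(n,np.c_[u,v],.104)-F; w=np.c_[w@X,w@Y]*1e3
    print('   rays x',np.percentile(w[:,0],[.5,99.5]).round(1),'rect',[np.round(t,1) for t in cv2.minAreaRect(w.astype(np.float32))])
    hole=(h[...,0]>14)&(h[...,0]<40)&(h[...,1]>80)&(A[...,2]>97)&(A[...,2]<112)&(abs(A[...,0])<40)&(A[...,1]>-34)&(A[...,1]<0)
    v,u=np.where(hole)
    if len(v): w=onplane(n,np.c_[u,v],.104)-F; print('   hole?',len(v),(w@X*1e3).mean().round(1),(w@Y*1e3).mean().round(1))
    b=red&(A[...,2]>5)&(A[...,2]<84)&(abs(A[...,0])<90)&(A[...,1]>-75)&(A[...,1]<-40)
    if b.sum()>20:
        B=A[b]; c=np.linalg.lstsq(np.c_[B[:,0],B[:,2],np.ones(len(B))],B[:,1],rcond=None)[0]; print('   back face y = %.3f x + %.3f z + %.1f'%tuple(c),b.sum(),'x',np.percentile(B[:,0],[1,99]).round(1))
E
python3 fin.py
```

```text
t: 28.48
eef_pos: [0.5572, 0.1024, 0.173]
tool_rot: [-3.142, -0.929, 1.44]
wrist_force: [1.6, 0.3, 0.4]
opening: 0.152
t 28.48 tcp [   4.3 -147.6  173. ] F [1.6 0.3 0.4]
top 414 inl 240 normal [0.015 0.016 1.   ] c [ -0.3 -19.4 103.8] ext [[-66.0, 82.0], [-59.0, 1.0], [26.0, 109.0]]
scene 527 inl 190 normal [ 0.019 -0.048  0.999] c [  9.3 -20.1 104.1] ext [[-48.0, 68.0], [-38.0, 1.0], [9.0, 108.0]]
top top face x [-51.  -47.9  59.7  63.2] y [-32.9  -1.6] 364
   rays x [-51.5  63.3] rect [array([  5.7, -17.3]), array([115.9,  34.5]), np.float64(0.1)]
   hole? 14 5.4 -21.5
scene top face x [-47.3 -42.   62.5  64.4] y [-37.1  -1.2] 315
   rays x [-49.6  69.4] rect [array([  9.7, -21.8]), array([ 45.7, 120.9]), np.float64(87.0)]
   hole? 13 2.9 -8.8
   back face y = 0.092 x + 0.059 z + -61.1 21 x [-27.4  66.1]
```

The mould stands flat: its top face measures 116 x 34.5 mm, 0.1° from the fence, centred at x' = +5.7. I'll check the spout's own x' in the same views to be sure of the 12 mm margin.

Run:
```python
from h import *
def fxy(w): w=w-F; return np.c_[w@X,w@Y]*1e3
p,d=cam('top'); P=cloud('top',d); h=cv2.cvtColor(p,cv2.COLOR_RGB2HSV)
o=((h[...,0]<14)&(h[...,1]>150)).astype(np.uint8); o[:, :190]=0;o[:,245:]=0;o[:135]=0;o[185:]=0
A=P-F; z=P[...,2]
n,L,S,C=cv2.connectedComponentsWithStats((o&(z>.14)).astype(np.uint8)); i=1+np.argmax(S[1:,4]); print('top cup px',S[i],C[i])
for zz in(.2,.215,.232): print(' cup centre x,y at',zz,fxy(onplane('top',[C[i]],zz)).round(1))
v,u=np.where(L==i)
c,r=cv2.minEnclosingCircle(np.c_[u,v].astype(np.float32)); print(c,r,fxy(onplane('top',[c],.232)).round(1))
q,e=cam('scene'); h=cv2.cvtColor(q,cv2.COLOR_RGB2HSV); o=(h[...,0]<16)&(h[...,1]>150)
eye,_=ray('scene',[[0,0]])
for v in range(135,160,2):
    u=np.where(o[v,360:410])[0]+360
    if len(u) and len(u)<14:
        _,r=ray('scene',[[u.mean(),v]]); r=r[0]; t=(-17-((eye-F)@Y)*1e3)/(r@Y*1e3); w=eye+t*r-F; print(v,len(u),'scene spout x %.1f z %.1f'%(w@X*1e3,w@Z*1e3))
# mould +x/-x ends of top back edge in scene: intersect plane y'=-34 for ledge-edge rows
red=((h[...,0]<16)|(h[...,0]>172))&(h[...,1]>95)&(h[...,2]>50)
Q=cloud('scene',e)-F; Q=np.stack([Q@X,Q@Y,Q@Z],-1)*1e3
m=red&(Q[...,2]>60)&(Q[...,2]<112)&(abs(Q[...,0])<95)&(Q[...,1]>-50)&(Q[...,1]<6)
v,u=np.where(m); k=u.argmin(); 
j=(v-v.min()<2)
for nm,(a,b) in {'left':(u.min(),v[u==u.min()].mean()),'top':(u[j].mean(),v.min()),'right':(u.max(),v[u==u.max()].mean())}.items():
    print(nm,(a,b),fxy(onplane('scene',[[a,b]],.104)).round(1))
```

```text
top cup px [204 148  21  20 318] [213.77044025 157.64465409]
 cup centre x,y at 0.2 [[ 5.7 -8.5]]
 cup centre x,y at 0.215 [[  2.9 -12.5]]
 cup centre x,y at 0.232 [[ -0.2 -17.1]]
(214.1086883544922, 157.55435180664062) 10.426532745361328 [[  0.1 -17.8]]
137 7 scene spout x -1.0 z 201.9
141 10 scene spout x 0.7 z 189.7
143 6 scene spout x 1.2 z 183.5
145 5 scene spout x 0.0 z 176.5
147 4 scene spout x -1.2 z 169.5
149 4 scene spout x -0.7 z 163.2
151 4 scene spout x -0.2 z 156.8
153 3 scene spout x -1.4 z 149.7
left (np.int64(361), np.float64(164.5)) [[-56.  -51.7]]
top (np.float64(373.5), np.int64(159)) [[-48.4  -1.8]]
right (np.int64(413), np.float64(185.0)) [[118.9 -38.4]]
```

```bash
python3 hand.py; python3 -c "
from station import robot
print(robot.get_obs()['t']); print(robot.close_job())"
```

```text
scene n 511 z 0.025 c [ 513.9 -326.4] size [ 36.7 126.1] ang 84.45 corners [[449.0, -339.0], [575.0, -351.0], [578.0, -314.0], [453.0, -302.0]]
 cloud mean [ 0.5176 -0.3297  0.0208] zmax 0.031 yaw -9.2 len 0.1332557411457464
top n 325 z 0.027 c [ 516.9 -326.2] size [ 29.6 107.6] ang 83.52 corners [[462.0, -335.0], [569.0, -347.0], [572.0, -318.0], [465.0, -305.0]]
 cloud mean [ 0.5109 -0.3252  0.0255] zmax 0.034 yaw 170.4 len 0.11160041970834468
28.8833
the job is handed in; nothing more can be done
None
```

I handed the job in at 28.9 s of the 53 s allowed. The roller is in the tray and the mould stands against the fence under the spout. No verdict was reported.

**What I did:** I put the roller in the tray, pushed the mould square and up to the fence, and tipped it up by its ledge. I then pressed it lightly to the fence and withdrew. Two things needed a second try:
- **Roller grasp:** the first attempt closed above the handle and missed, so I went in lower.
- **Ledge lift:** my first approaches with the fingers under the ledge failed, including one lift that slipped at about 12°. I set the mould down gently and went in deeper.

**Last checks:**
- **Roller:** it lies level in the tray, with the handle about 30 mm from the tray centre.
- **Mould:** in the top view it stands upright, its top face parallel to the fence within about 0.1° and touching it.
- **Pouring hole:** it is about 6 mm along the fence from the spout in the top view. The scene view suggests 8–10 mm, so the two cameras disagree. Both are inside the 12 mm limit, and I left it because a sideways nudge would have come too close to the funnel and the bottle.
- **Forces:** the highest wrist force I read was about 34 N, for a moment during tipping.
- **Bystanders:** I did not measure them again at the end. None looked moved in the pictures taken up to the start of tipping.

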